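# Fit the spacer comb into a carton of inspected samples

## Robot

A 6-joint arm with a two-finger parallel gripper is mounted at the origin on the work surface. World frame = base frame: x ahead of the robot, y to its left, z up, the work surface at z = 0. Lengths are in m, angles in rad, forces in N, time in s.
With the tool pointing down it reaches from about 0.3 to 0.85 m from the base axis. Payload 4.2 kg.
Tool frame: the origin (TCP) lies between the finger pads; the fingertips stand 19 mm ahead of it and the grasp point (between the pads) is the TCP (r.tcp_to_tips is the distance from the TCP to the fingertips, in m); z points along the fingers, x is the direction in which the jaws open and shut, and the axes are right-handed (so a half turn about z gives the same grasp; the last joint's range is limited). The gripper opens to 91 mm and grips with 3 to 60 N. Pads are 32 mm wide; open, the fingers measure 118 mm over their backs; the gripper's body (76 mm by 178 mm) begins 60 mm behind the grasp point.
Start: joints at [1.273, 0.32, 1.565, -0, 1.257, -0.02], TCP at [0.158, 0.553, 0.233] pointing down, gripper open.
Joint ranges: [-3.11, 3.11], [-0.84, 2.01], [0.21, 2.61], [-1.34, 4.49], [0.05, 2.63], [-2.56, 2.56]. Speed limits (rad/s): [2.57, 2.57, 3.14, 3.14, 3.14, 3.14].

## Interface

Orientations are given as a rotation vector (axis times angle).
In Python, from workcell import r, get_image, camera_info gives the robot as it stands.
- The arm moves only by the tool servo_tool, never from a script. Its argument "commands" is a list of rows, each an object of numbers: "fingers": the closure in counts, from 0 (fully open) to 255 (shut); "dx", "dy", "dz": the shift along the world's x, y, z in cm; "wx", "wy", "wz": the turn, a rotation vector about the world's x, y, z in degrees. In form: [{"fingers": .., "dx": .., "dy": .., "dz": .., "wx": .., "wy": .., "wz": ..}, ...]. A call has 1 to 8 rows; each row is the pose to reach, as a shift and turn from the pose commanded when the call began; what a row does not reach only later rows make up. A row lasts 1/8 s, in which the tool goes at most 62.5 mm and 10.7 degrees, less where a joint would pass 70% of its speed; a pose out of reach is approached as far as the arm can. A call with a gripper value outside its range is refused whole. The fingers move at their own pace and stop on an object; the grip force is fixed at half the most. Time passes only in rows, so rows that repeat a pose let the fingers close. It gives the time, the measured TCP pose, the force and the opening at its end, in the units of the state.
- r.state(): the state, without advancing time (a new reading comes with each control period).
- get_image(name): name is "scene" or "top" or "wrist"; returns (picture, depth): 420x560x3 uint8, red, green, blue; 420x560 float32, m along the optical axis (not along the pixel's ray), 0 where there is no reading.
- camera_info(name): a dict with "fx", "fy", "cx", "cy" (pixels), "rvec" (rotation vector, rad) and "tvec" (3), from world to camera coordinates, as OpenCV has them. Camera axes: x right, y down, z forward; pixel columns grow to the right and rows downward; lengths in m; the calibration is good to about 2 mm. A picture is of the moment at which its call begins: read the wrist's pose just before it. camera_info takes no time and is no camera call; for the wrist camera it gives the pose at the moment of the call.
- r.finish_job(): hands the job in, once; it reports no verdict.
The state is a dict: "time_s": time; "joint_positions": joint angles; "qd": joint speeds; "joint_torque": joint torques, N m; "eef_pos": TCP position; "tcp_rot": TCP orientation; "force": force on the tool from outside, world axes, zero at the start; "ft_torque": the same for the moment, N m; "opening": opening from 0.0 (shut) to 1.0 (fully open).
Only numpy, scipy, OpenCV 4.12 (cv2) and the standard library are available. Lean on these libraries where they do the work, as an engineer would, in place of code of your own. Each camera call takes 0.05 s, during which the arm holds its last target.

## Task

Finish packing the inspected samples: swing both end flaps of the carton open, past upright, and leave them open. Then take the white six-toothed spacer comb out of its leaning rack and, keeping hold of it, lower it upright into the carton, midway across the row of flat cases, so that every tooth goes into its own gap and the spine rests fully down on the cases, and let go. Do not shift or knock over any of the other things on the bench.

Things in the scene. Friction and masses are not known exactly. Their poses are not given: they have to be found in the camera images.
- comb_centre (a point): The white plastic six-toothed spacer comb to be fitted (shape: see comb). This point lies in the middle of its width and thickness, 71.5 mm above the tooth tips, 21.5 mm above the spine's underside: a good place to grip it across its 12 mm thickness. z points from the teeth to the tab, y along the spine, x through the thickness. Starts leaning 32 degrees, its top towards the robot.
- comb: The same comb: 12 mm thick, 140 mm wide, 93 mm tall, about 0.12 kg. From the tips up: six teeth 50 mm long, 8 mm wide, 22 mm apart centre to centre, the last 12 mm tapering to about 3 mm; a spine 25 mm tall, 140 mm wide; a grip tab 60 mm wide, 18 mm tall, in the middle. Origin in the middle of the line of tooth tips, axes as comb_centre.
- comb_foot (a point): A point of the same comb on the spine's underside (the edge between the teeth), in the middle, 50 mm above the tooth tips and 21.5 mm below comb_centre. Same axes.
- rack: Fixed aluminium rack, 130 (x) by 160 mm (y), 92 mm tall, holding the comb. Origin: centre of underside. Two channels 15.5 mm wide, 48 to 70 mm either side of the middle, lean 32 degrees to -x (to the robot, give or take 17 degrees) and carry the comb's outer teeth; the middle is free. Tooth tips stand 35 mm to +x of the origin, 34 mm up. Draw the comb out along its own z, at least 60 mm.
- case_tops_mid (a point): The middle of the row of sample cases in the carton, on the middle case's top, 66 mm above the table. z up, y along the row, x across it. Seven flat grey cases (110 mm along x, 11 mm thick, 62 mm tall) stand 22 mm apart centre to centre, leaving six gaps 11 mm wide, over 60 mm deep, at y = -55, -33, -11, 11, 33 and 55 mm. End blocks as high as the cases fill the rest of the row.
- carton: The fixed cardboard carton, 148 mm (x) by 208 mm (y), open above, rim 110 mm above the table and 44 mm above the case tops, walls 4 mm; long-side flaps already folded down outside. Origin: centre of its underside, axes as case_tops_mid, which is 66 mm straight above.
- flap_left (a joint): Angle of the flap at the carton's +y end (rad): 0 flat over the carton, 1.57 upright, 2.5 its stop, folded out. Starts 0.35 to 0.75. 65 mm from hinge to free edge, 136 mm wide, 4 mm thick; hinge along the carton's x, 102 mm to +y of case_tops_mid and 44 mm above it. Stiff crease: stays at any angle, takes 1 to 3 N at the edge. Sweep it from inside with closed fingers, rising with the edge: a level push jams.
- flap_right (a joint): The same for the flap at the carton's -y end, hinged 102 mm to -y of case_tops_mid and 44 mm above it.
- flap_left_edge (a point): Middle of the free edge of flap_left.
- flap_right_edge (a point): Middle of the free edge of flap_right.
- bottle: Bystander: white plastic bottle, 56 mm across, 170 mm tall, standing between carton and rack. Origin at its foot.
- objective: Bystander: steel microscope objective, 48 mm across, 60 mm tall, standing beside the rack. Origin at its foot.
- dish: Bystander: glass dish, 80 mm across, 16 mm tall, near the robot side of the carton. Origin at its foot.
- screwdriver: Bystander: screwdriver, 160 mm, lying along the back. Origin under its middle.
- wide_comb: Bystander: another white comb, 140 by 94 mm, but with three broad teeth, lying flat (12 mm tall) along the back; it does not fit the carton. Origin under its middle.
- jar: Bystander: amber jar, 60 mm across, 75 mm tall, along the back. Origin at its foot.
- case: Bystander: flat grey case, 85 mm square, 12 mm tall, lying flat between robot and bottle. Origin under its middle.
Mind the look-alikes: they are no part of the job. Leave any blue or turquoise look-alike of the comb alone.

How it is judged:
On the way, in this order (a step that is already met when the one before it is completed fails the run):
1. both end flaps are swung open past upright (over 1.6 rad) (value of joint each of flap_left, flap_right above 1.6 rad), for 0.2 s.
2. the comb is held by the fingers with its six teeth at least 15 mm deep in the six gaps (x of comb_foot in the frame of case_tops_mid between -0.015 and 0.015 m and y of comb_foot in the frame of case_tops_mid between -0.005 and 0.005 m and z of comb_foot in the frame of case_tops_mid below 0.035 m and angle between the z axis of comb_foot and the z axis of case_tops_mid, either way round below 0.12 rad and angle between the y axis of comb_foot and the y axis of case_tops_mid, either way round below 0.2 rad and contact force between the fingers and comb above 0.5 N), for 0.1 s.
At the end, for the whole second after the job is handed in: The comb rests in the carton with all six teeth in the six gaps: the spine's underside within 4 mm of the case tops, within 5 mm of the middle along the row and 15 mm across it, upright within 0.12 rad and in line with the row within 0.2 rad, at rest; both end flaps past 1.6 rad (all of step 1 and x of comb_foot in the frame of case_tops_mid between -0.015 and 0.015 m and y of comb_foot in the frame of case_tops_mid between -0.005 and 0.005 m and z of comb_foot in the frame of case_tops_mid below 0.004 m and angle between the z axis of comb_foot and the z axis of case_tops_mid, either way round below 0.12 rad and angle between the y axis of comb_foot and the y axis of case_tops_mid, either way round below 0.2 rad and linear speed of comb below 0.02 m/s and angular speed of comb below 0.2 rad/s); the robot touches nothing.
It fails at once if one of the other loose things on the bench (bottle, objective, dish, screwdriver, three-toothed comb, jar, flat case) is shifted more than 30 mm (distance of any of bottle, objective, dish, screwdriver, wide_comb, jar, case from where it was at the start of the episode above 0.03 m).
It also fails if it takes over 72 s, if anything falls off the work surface, if the arm or the gripper's body presses on something with over 40 N, if the wrist force passes 120 N, or if a joint passes its speed limit or range.

## Working session

There is one attempt and no reset: what is moved stays moved. The work goes in short steps, Python scripts to look and compute and a tool call to move; the robot and the scene stay as the last step left them, time stands still between calls to the robot, and variables do not carry over. Pictures are saved under pics/ and viewed, and the job is handed in when it is done.

Besides the shell and the picture viewer there is one more tool, called after "Request:" as name(argument=value, ...), one argument or row to a line, values as JSON. servo_tool: Moves the arm, as the interface text tells. Its arguments: {"type":"object","properties":{"commands":{"type":"array"}},"required":["commands"]}

```bash
ls; mkdir -p pics; cat > h.py <<'E'
import numpy as np, cv2
from workcell import r, get_image, camera_info
from scipy.spatial.transform import Rotation as R
def snap(n,f):
    ci=camera_info(n); im,d=get_image(n)
    cv2.imwrite(f'pics/{f}.png',cv2.cvtColor(im,cv2.COLOR_RGB2BGR))
    np.savez(f'pics/{f}.npz',im=im,d=d,**{k:np.array(v) for k,v in ci.items()})
    return im,d,ci
def cloud(f):
    z=np.load(f'pics/{f}.npz'); d=z['d']; im=z['im']
    v,u=np.mgrid[:d.shape[0],:d.shape[1]]
    P=np.stack([(u-z['cx'])/z['fx']*d,(v-z['cy'])/z['fy']*d,d],-1)
    Rm=cv2.Rodrigues(z['rvec'].astype(float))[0]
    W=(P-z['tvec'].reshape(3))@Rm
    W[d==0]=np.nan
    return W,im
def st():
    s=r.state(); print({k:(np.round(v,4).tolist() if not np.isscalar(v) else round(v,4)) for k,v in s.items() if k in('time_s','joint_positions','eef_pos','tcp_rot','force','opening')}); return s
E
python3 - <<'E'
from h import *
st()
for n in('scene','top','wrist'): print(n,snap(n,n+'0')[2])
E
```

```text
pics
{'time_s': 0.0, 'joint_positions': [1.273, 0.3203, 1.5657, -0.0, 1.2574, -0.02], 'eef_pos': [0.1575, 0.5525, 0.2321], 'tcp_rot': [2.5067, 1.8919, -0.0023], 'force': [0.1277, 0.1398, 0.6508], 'opening': 0.9977}
scene {'fx': 454.3110831660815, 'fy': 454.3110831660815, 'cx': 278.3126643181317, 'cy': 212.97129375117348, 'rvec': array([ 1.79323012,  1.60858524, -0.73298287]), 'tvec': array([-0.06289931, -0.30269993,  1.40614833])}
top {'fx': 390.9303481135227, 'fy': 390.9303481135227, 'cx': 275.2249355408861, 'cy': 217.39553987966215, 'rvec': array([ 2.13257333, -2.19480211,  0.07674941]), 'tvec': array([0.04485769, 0.58367778, 1.05135915])}
wrist {'fx': 337.6329510086545, 'fy': 337.6329510086545, 'cx': 277.30749191424593, 'cy': 210.47028555198085, 'rvec': array([-2.3448294 , -1.7695881 , -0.21924813]), 'tvec': array([-0.57574275, -0.02608845,  0.38923306])}
```

View pics/scene0.png

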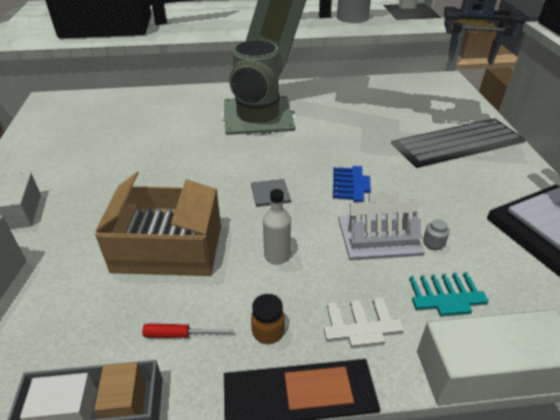

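View pics/top0.png

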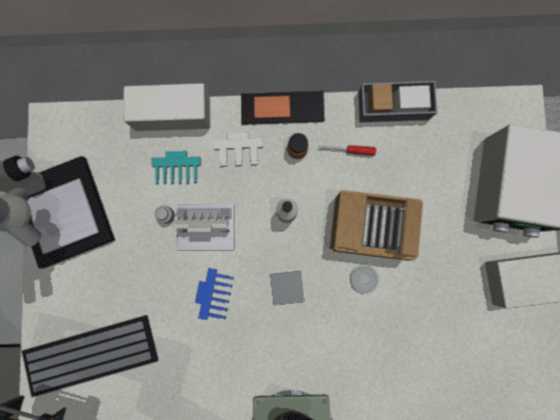

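View pics/wrist0.png

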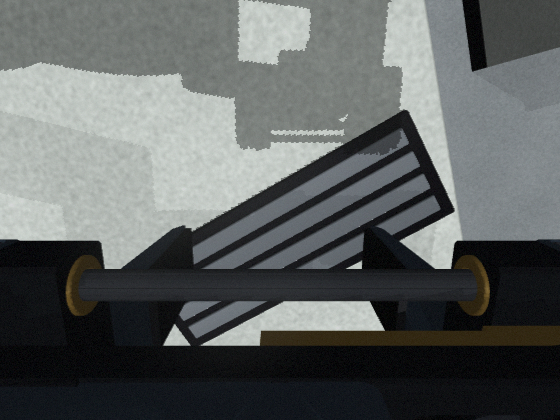

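The top view has x up and +y to the left. Things that could be taken for the comb:
- white six-toothed comb in the rack, top (205,227), scene (385,215)
- blue comb, top (213,293)
- turquoise comb, top (177,167)
- white three-toothed comb, top (238,150)

I choose the one in the rack and check it in a close crop.

```bash
python3 - <<'E'
from h import *
W,im=cloud('top0')
def crop(a,u0,u1,v0,v1,k): return cv2.resize(a[v0:v1,u0:u1],None,fx=k,fy=k,interpolation=cv2.INTER_CUBIC)
t=cv2.imread('pics/top0.png'); s=cv2.imread('pics/scene0.png')
a=crop(t,160,250,190,265,4); b=crop(t,320,435,180,270,4)
h=max(a.shape[0],b.shape[0]); c=np.zeros((h,800,3),np.uint8)
c[:a.shape[0],:360]=a; c[:b.shape[0],340+0:800][:, :]=b[:, :460]
cv2.imwrite('pics/crop1.png',c)
a=crop(s,320,460,155,265,3); b=crop(s,95,225,165,280,3); c=np.zeros((345,800,3),np.uint8);c[:330,:420]=a;c[:345,420:800]=b[:,:380]
cv2.imwrite('pics/crop2.png',c)
for n,(u,v) in dict(bottle=(287,208),obj=(164,214),dish=(364,279),sd=(355,150),wide=(238,150),jar=(298,145),case=(287,287),blue=(213,293),teal=(177,167)).items():
    print(n,np.round(np.nanmedian(W[v-2:v+3,u-2:u+3].reshape(-1,3),0),3))
for n,(u,v) in dict(c1=(338,193),c2=(422,200),c3=(415,261),c4=(331,251),flapL=(348,222),flapR=(411,230),case=(383,226)).items(): print(n,u,v,np.round(W[v,u],3))
E
```

```text
bottle [ 0.593 -0.004  0.171]
obj [0.6   0.327 0.06 ]
dish [ 0.409 -0.212  0.005]
sd [ 0.768 -0.201  0.023]
wide [0.783 0.129 0.012]
jar [ 0.773 -0.039  0.075]
case [0.393 0.001 0.012]
blue [0.381 0.208 0.01 ]
teal [0.741 0.307 0.009]
c1 338 193 [ 0.651 -0.151  0.001]
c2 422 200 [ 0.623 -0.384  0.006]
c3 415 261 [ 0.454 -0.357 -0.001]
c4 331 251 [ 0.488 -0.125  0.   ]
flapL 348 222 [ 0.559 -0.155  0.125]
flapR 411 230 [ 0.534 -0.306  0.137]
case 383 226 [ 0.55  -0.256  0.069]
```

View pics/crop1.png

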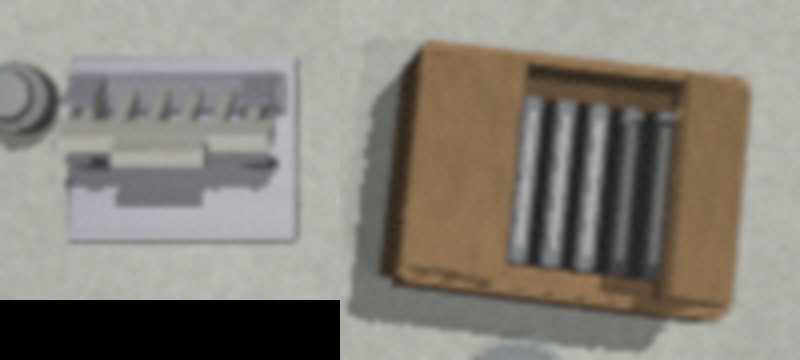

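View pics/crop2.png

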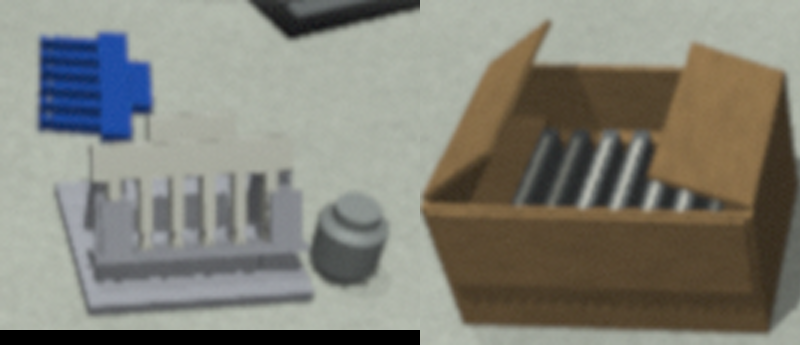

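```bash
python3 - <<'E'
from h import *
for f in('top0','scene0'):
    W,im=cloud(f)
    m=(W[...,0]>0.4)&(W[...,0]<0.72)&(W[...,1]>-0.42)&(W[...,1]<-0.08)
    P=W[m]
    print(f,'table z',np.nanmedian(W[(np.abs(W[...,2])<.01)][:,2]))
    z=P[:,2]
    for lo,hi in((.104,.116),(.1,.2)):
        Q=P[(z>lo)&(z<hi)]
        print(lo,len(Q),cv2.minAreaRect(Q[:,:2].astype(np.float32)*1000))
    c=P[(z>.061)&(z<.072)]
    print('cases',len(c),np.round(np.median(c,0),4),np.round(np.percentile(c,[2,98],axis=0),3).tolist())
    # rack
    m=(W[...,0]>0.48)&(W[...,0]<0.68)&(W[...,1]>0.1)&(W[...,1]<0.30)
    P=W[m]; z=P[:,2]
    for lo,hi in((.003,.2),(.004,.02),(.06,.2),(.1,.2)):
        Q=P[(z>lo)&(z<hi)]
        print('rack',lo,len(Q),cv2.minAreaRect(Q[:,:2].astype(np.float32)*1000), Q[:,2].max())
    print(np.histogram(z[z>0.003],bins=np.arange(0,.15,.01)))
E
```

```text
top0 table z 0.00026686141417554306
0.104 697 ((552.0230712890625, -234.29550170898438), (209.3214569091797, 155.67950439453125), 81.27062225341797)
0.1 2895 ((551.934814453125, -234.25146484375), (209.4122772216797, 155.8852081298828), 81.29052734375)
cases 1170 [ 0.5474 -0.2584  0.0663] [[0.472, -0.314, 0.062], [0.616, -0.135, 0.071]]
rack 0.003 2838 ((579.9111328125, 199.92945861816406), (199.77932739257812, 198.99966430664062), 89.85576629638672) 0.11845021669244263
rack 0.004 1557 ((579.2447509765625, 200.1361083984375), (200.57379150390625, 196.89523315429688), 89.19876861572266) 0.01999395668828596
rack 0.06 717 ((573.5885009765625, 222.26034545898438), (143.11578369140625, 51.34734344482422), 88.30732727050781) 0.11845021669244263
rack 0.1 213 ((558.5489501953125, 221.17779541015625), (134.76071166992188, 21.355937957763672), 88.31788635253906) 0.11845021669244263
(array([ 444, 1233,   18,  196,  136,   94,  110,   78,  113,  203,   97,
        116,    0,    0]), array([0.  , 0.01, 0.02, 0.03, 0.04, 0.05, 0.06, 0.07, 0.08, 0.09, 0.1 ,
       0.11, 0.12, 0.13, 0.14]))
scene0 t
[... 384 characters left out ...]
228515625), (194.60768127441406, 192.0532989501953), 87.66969299316406) 0.11757279917140666
rack 0.004 1849 ((580.7138671875, 206.31390380859375), (166.79559326171875, 185.144287109375), 1.740268588066101) 0.019857424669520483
rack 0.06 1659 ((574.947265625, 222.51779174804688), (143.91290283203125, 57.711570739746094), 88.87409973144531) 0.11757279917140666
rack 0.1 332 ((558.2324829101562, 220.6825408935547), (138.7886199951172, 24.54498863220215), 89.29785919189453) 0.11757279917140666
(array([ 302, 1623,   72,  295,  324,  277,  339,  222,  365,  401,  207,
        125,    0,    0]), array([0.  , 0.01, 0.02, 0.03, 0.04, 0.05, 0.06, 0.07, 0.08, 0.09, 0.1 ,
       0.11, 0.12, 0.13, 0.14]))
```

```bash
python3 - <<'E'
from h import *
from scipy.optimize import least_squares
yaw=np.radians(-8.5); C=np.array([.5525,-.2346])
ex=np.array([np.cos(yaw),np.sin(yaw)]); ey=np.array([-ex[1],ex[0]])
for f in('top0','scene0'):
    W,im=cloud(f); P=W.reshape(-1,3); P=P[np.isfinite(P).all(1)]
    q=np.stack([(P[:,:2]-C)@ex,(P[:,:2]-C)@ey,P[:,2]],1)
    q=q[(np.abs(q[:,0])<.09)&(np.abs(q[:,1])<.12)]
    # flaps
    for s,n in((1,'left'),(-1,'right')):
        g=q[(np.abs(q[:,0])<.05)&(q[:,2]>.118)&(s*q[:,1]>0)]
        a=np.arctan2(g[:,2]-.110,.102-s*g[:,1]); rr=np.hypot(g[:,2]-.110,.102-s*g[:,1])
        i=np.argsort(rr)[-30:]
        print(f,n,len(g),'ang',np.round(np.percentile(a[rr>.03],[10,50,90]),3),'r',rr.max(),'edge y,z',np.round(np.median(g[i],0),3))
    # case stripes
    c=q[(np.abs(q[:,0])<.045)&(q[:,2]>.0625)&(q[:,2]<.0695)&(np.abs(q[:,1])<.085)]
    h,_=np.histogram(c[:,1],bins=np.arange(-.085,.086,.002)); print(h.tolist())
    # fit phase of 22mm comb
    ph=np.angle(np.exp(2j*np.pi*c[:,1]/.022).sum())*.022/2/np.pi; print('case phase mm',ph*1e3, abs(np.exp(2j*np.pi*c[:,1]/.022).mean()))
    ends=c; print('x ext', np.percentile(q[(q[:,2]>.0625)&(q[:,2]<.0695)&(np.abs(q[:,1])<.05)][:,0],[1,50,99]))
E
```

```text
top0 left 875 ang [0.42  0.467 0.533] r 0.065808573704443 edge y,z [0.002 0.044 0.138]
top0 right 624 ang [0.711 0.748 0.795] r 0.07008732972492179 edge y,z [ 0.007 -0.051  0.154]
[0, 0, 0, 0, 5, 29, 24, 22, 23, 22, 23, 29, 22, 0, 0, 0, 0, 0, 24, 23, 23, 20, 27, 17, 0, 0, 0, 0, 2, 23, 24, 24, 25, 21, 20, 0, 0, 0, 0, 2, 20, 22, 24, 22, 24, 25, 0, 0, 0, 0, 1, 25, 17, 24, 26, 23, 20, 0, 0, 0, 0, 0, 0, 0, 0, 0, 0, 0, 0, 0, 0, 0, 0, 0, 0, 0, 0, 0, 0, 0, 0, 0, 0, 0, 0]
case phase mm 0.6381386000958212 0.49520005862531463
x ext [-5.52506390e-02  4.14975762e-05  6.94433577e-02]
scene0 left 971 ang [0.438 0.467 0.524] r 0.06472392172982303 edge y,z [0.008 0.044 0.138]
scene0 right 454 ang [0.703 0.748 0.788] r 0.06796342801751708 edge y,z [ 0.009 -0.052  0.153]
[26, 15, 24, 24, 20, 19, 27, 16, 18, 17, 30, 22, 26, 0, 0, 0, 0, 1, 22, 14, 24, 25, 21, 30, 3, 0, 0, 0, 3, 15, 17, 26, 23, 22, 31, 0, 0, 0, 0, 1, 22, 16, 18, 29, 19, 28, 0, 0, 0, 0, 1, 8, 8, 9, 10, 7, 12, 0, 0, 0, 0, 0, 7, 5, 7, 5, 9, 6, 0, 0, 0, 0, 0, 4, 4, 3, 3, 2, 3, 4, 1, 2, 3, 0, 1]
case phase mm 2.0478479555345426 0.38941500566382853
x ext [-0.07254212 -0.00063859  0.08030501]
```

Request:
servo_tool(
  commands=[
    {"fingers": 255,"dx": 2.5,"dy": -5,"dz": 2,"wz": -5},
    {"fingers": 255,"dx": 5,"dy": -10,"dz": 4,"wz": -10},
    {"fingers": 255,"dx": 7.5,"dy": -15,"dz": 5,"wz": -16},
    {"fingers": 255,"dx": 10,"dy": -20,"dz": 5,"wz": -22},
    {"fingers": 255,"dx": 12.5,"dy": -25,"dz": 5,"wz": -28},
    {"fingers": 255,"dx": 15,"dy": -30,"dz": 5,"wz": -33},
    {"fingers": 255,"dx": 17.5,"dy": -35,"dz": 5,"wz": -38},
    {"fingers": 255,"dx": 20,"dy": -40,"dz": 5,"wz": -43},
  ],
)

```text
invalid input
```

Request:
servo_tool(
  commands=[
    {"fingers": 255,"dx": 2.5,"dy": -5,"dz": 0,"wz": -5},
    {"fingers": 255,"dx": 5,"dy": -10,"dz": 0,"wz": -10},
    {"fingers": 255,"dx": 7.5,"dy": -15,"dz": 0,"wz": -15},
    {"fingers": 255,"dx": 10,"dy": -20,"dz": 0,"wz": -20},
    {"fingers": 255,"dx": 12.5,"dy": -25,"dz": 0,"wz": -25},
    {"fingers": 255,"dx": 15,"dy": -30,"dz": 0,"wz": -30},
    {"fingers": 255,"dx": 17.5,"dy": -35,"dz": 0,"wz": -35},
    {"fingers": 255,"dx": 19.5,"dy": -39,"dz": 0,"wz": -39.6},
  ],
)

```text
invalid input
```

```bash
python3 - <<'E'
from h import *
s=st()
Rm=R.from_rotvec(s['tcp_rot']).as_matrix(); print(np.round(Rm,3))
snap('wrist','wrist1')
E
```

```text
{'time_s': 0.15, 'joint_positions': [1.273, 0.3201, 1.5653, 0.0, 1.2574, -0.02], 'eef_pos': [0.1576, 0.5526, 0.2324], 'tcp_rot': [2.5071, 1.892, -0.0016], 'force': [0.3935, -0.3264, 0.5774], 'opening': 1.0006}
[[ 0.274  0.962 -0.   ]
 [ 0.962 -0.274 -0.001]
 [-0.001 -0.    -1.   ]]
```

View pics/wrist1.png

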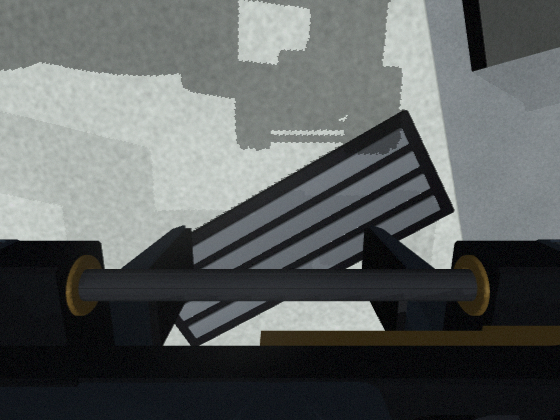

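The picture is unchanged: both moves were refused, and I think every row needs all seven keys. I'll resend with all of them.

Request:
servo_tool(
  commands=[
    {"fingers": 255,"dx": 2.5,"dy": -5,"dz": 2,"wx": 0,"wy": 0,"wz": -5},
    {"fingers": 255,"dx": 5,"dy": -10,"dz": 4,"wx": 0,"wy": 0,"wz": -10},
    {"fingers": 255,"dx": 7.5,"dy": -15,"dz": 5,"wx": 0,"wy": 0,"wz": -16},
    {"fingers": 255,"dx": 10,"dy": -20,"dz": 5,"wx": 0,"wy": 0,"wz": -22},
    {"fingers": 255,"dx": 12.5,"dy": -25,"dz": 5,"wx": 0,"wy": 0,"wz": -28},
    {"fingers": 255,"dx": 15,"dy": -30,"dz": 5,"wx": 0,"wy": 0,"wz": -33},
    {"fingers": 255,"dx": 17.5,"dy": -35,"dz": 5,"wx": 0,"wy": 0,"wz": -38},
    {"fingers": 255,"dx": 20,"dy": -40,"dz": 5,"wx": 0,"wy": 0,"wz": -43},
  ],
)

```text
time_s: 1.2
eef_pos: [0.3581, 0.1513, 0.2831]
tcp_rot: [-3.028, -0.838, -0.001]
force: [1.4, 0.0, 0.1]
opening: 0.152
```

Request:
servo_tool(
  commands=[
    {"fingers": 255,"dx": 2.5,"dy": -5,"dz": 0,"wx": 0,"wy": 0,"wz": -5},
    {"fingers": 255,"dx": 5,"dy": -10,"dz": 0,"wx": 0,"wy": 0,"wz": -10},
    {"fingers": 255,"dx": 7.5,"dy": -15,"dz": 0,"wx": 0,"wy": 0,"wz": -15},
    {"fingers": 255,"dx": 10,"dy": -20,"dz": 0,"wx": 0,"wy": 0,"wz": -20},
    {"fingers": 255,"dx": 12.5,"dy": -25,"dz": 0,"wx": 0,"wy": 0,"wz": -25},
    {"fingers": 255,"dx": 15,"dy": -30,"dz": 0,"wx": 0,"wy": 0,"wz": -30},
    {"fingers": 255,"dx": 17.5,"dy": -35,"dz": 0,"wx": 0,"wy": 0,"wz": -35},
    {"fingers": 255,"dx": 19.5,"dy": -39,"dz": 0,"wx": 0,"wy": 0,"wz": -39.6},
  ],
)

```text
time_s: 2.2
eef_pos: [0.5533, -0.2391, 0.2825]
tcp_rot: [-3.132, 0.239, 0.0]
force: [1.0, 0.2, -0.1]
opening: 0.003
```

```bash
python3 - <<'E'
from h import *
s=st()
Rm=R.from_rotvec(s['tcp_rot']).as_matrix(); print(np.round(Rm,3))
snap('wrist','wrist2')
E
```

```text
{'time_s': 2.2, 'joint_positions': [-0.4271, 0.3392, 1.411, 0.0, 1.3917, -0.2747], 'eef_pos': [0.5533, -0.2391, 0.2825], 'tcp_rot': [-3.1323, 0.2392, 0.0004], 'force': [0.9775, 0.2004, -0.1067], 'opening': 0.0034}
[[ 0.988 -0.152 -0.   ]
 [-0.152 -0.988  0.   ]
 [-0.    -0.    -1.   ]]
```

View pics/wrist2.png

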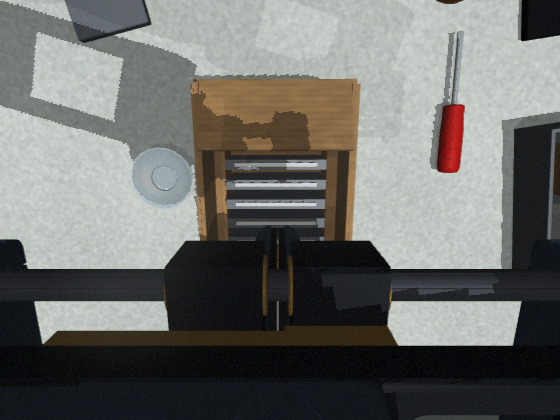

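```bash
python3 - <<'E'
from h import *
s=r.state(); ci=camera_info('wrist'); Rc=cv2.Rodrigues(ci['rvec'])[0]; p=-Rc.T@ci['tvec']
Rt=R.from_rotvec(s['tcp_rot']).as_matrix()
print('cam in tool',Rt.T@(p-s['eef_pos']),'axis',Rt.T@Rc[2])
# carton edges from wrist image: rerun case fit
yaw=np.radians(-8.5); C=np.array([.5525,-.2346])
ex=np.array([np.cos(yaw),np.sin(yaw)]); ey=np.array([-ex[1],ex[0]])
W,im=cloud('wrist2'); P=W.reshape(-1,3); P=P[np.isfinite(P).all(1)]
q=np.stack([(P[:,:2]-C)@ex,(P[:,:2]-C)@ey,P[:,2]],1)
g=q[(np.abs(q[:,0])<.09)&(q[:,1]<0)&(q[:,1]>-.12)]
f=g[(np.abs(g[:,0])<.05)&(g[:,2]>.115)]
i=np.argsort(f[:,1])[-40:];print('right flap edge',np.median(f[i],0))
c=g[(g[:,2]>.06)&(g[:,2]<.071)&(np.abs(g[:,0])<.05)]
print(np.histogram(c[:,1],bins=np.arange(-.06,0,.002))[0])
E
```

```text
cam in tool [-0.00073254 -0.06945739 -0.15197061] axis [-0.00105168  0.24262141  0.97012048]
right flap edge [-0.00044185 -0.00033482  0.31926029]
[ 93  79   0   0   0   0  71 133 123 155 169 139 153   0   0   0   0  71
 122 161 156 173 131 158   0   0   0   0  91]
```

Request:
servo_tool(
  commands=[
    {"fingers": 255,"dx": 0,"dy": 0,"dz": -3,"wx": 0,"wy": 0,"wz": 0.2},
    {"fingers": 255,"dx": 0,"dy": 0,"dz": -6,"wx": 0,"wy": 0,"wz": 0.2},
    {"fingers": 255,"dx": 0,"dy": 0,"dz": -9,"wx": 0,"wy": 0,"wz": 0.2},
    {"fingers": 255,"dx": 0,"dy": 0,"dz": -11.5,"wx": 0,"wy": 0,"wz": 0.2},
    {"fingers": 255,"dx": 0,"dy": 0,"dz": -13.5,"wx": 0,"wy": 0,"wz": 0.2},
    {"fingers": 255,"dx": 0,"dy": 0,"dz": -14.5,"wx": 0,"wy": 0,"wz": 0.2},
    {"fingers": 255,"dx": 0,"dy": 0,"dz": -14.5,"wx": 0,"wy": 0,"wz": 0.2},
  ],
)

```text
time_s: 3.12
eef_pos: [0.5524, -0.2368, 0.1375]
tcp_rot: [-3.133, 0.227, 0.002]
force: [0.5, 0.1, 0.0]
opening: -0.001
```

Request:
servo_tool(
  commands=[
    {"fingers": 255,"dx": 0.2,"dy": 1.5,"dz": 0,"wx": 0,"wy": 0,"wz": 0},
    {"fingers": 255,"dx": 0.4,"dy": 2.7,"dz": 0,"wx": 0,"wy": 0,"wz": 0},
    {"fingers": 255,"dx": 0.5,"dy": 3.2,"dz": 0.4,"wx": 0,"wy": 0,"wz": 0},
    {"fingers": 255,"dx": 0.55,"dy": 3.55,"dz": 0.9,"wx": 0,"wy": 0,"wz": 0},
    {"fingers": 255,"dx": 0.6,"dy": 3.9,"dz": 1.4,"wx": 0,"wy": 0,"wz": 0},
    {"fingers": 255,"dx": 0.65,"dy": 4.35,"dz": 1.9,"wx": 0,"wy": 0,"wz": 0},
    {"fingers": 255,"dx": 0.7,"dy": 4.8,"dz": 2.3,"wx": 0,"wy": 0,"wz": 0},
    {"fingers": 255,"dx": 0.8,"dy": 5.3,"dz": 2.7,"wx": 0,"wy": 0,"wz": 0},
  ],
)

```text
time_s: 4.12
eef_pos: [0.561, -0.1833, 0.1655]
tcp_rot: [-3.133, 0.227, -0.001]
force: [0.3, -1.6, 1.1]
opening: 0.004
```

```bash
cat > fl.py <<'E'
from h import *
import sys
def flaps(f,yaw=np.radians(-8.5),C=np.array([.5525,-.2346])):
    ex=np.array([np.cos(yaw),np.sin(yaw)]); ey=np.array([-ex[1],ex[0]])
    W,im=cloud(f); P=W.reshape(-1,3); P=P[np.isfinite(P).all(1)]
    q=np.stack([(P[:,:2]-C)@ex,(P[:,:2]-C)@ey,P[:,2]],1)
    for s,n in((1,'left'),(-1,'right')):
        y=.102-s*q[:,1]; z=q[:,2]-.110; rr=np.hypot(y,z)
        m=(np.abs(q[:,0])<.06)&(rr<.07)&(rr>.03)&(z>-.04)
        a=np.arctan2(z[m],y[m]); h,b=np.histogram(a,bins=np.arange(0,2.7,.1)); print(n,h.tolist())
f=sys.argv[1]; snap('scene',f); flaps(f); st()
E
python3 fl.py s3
```

```text
left [0, 0, 0, 0, 0, 0, 7, 9, 17, 13, 199, 455, 6, 0, 0, 0, 0, 0, 0, 0, 0, 0, 0, 0, 0, 0]
right [0, 0, 0, 0, 0, 0, 37, 330, 16, 0, 0, 0, 0, 0, 0, 0, 0, 0, 0, 0, 0, 0, 0, 0, 0, 0]
{'time_s': 4.175, 'joint_positions': [-0.3347, 0.3912, 1.6318, 0.001, 1.1176, -0.1907], 'eef_pos': [0.5612, -0.1827, 0.1658], 'tcp_rot': [-3.1328, 0.2266, -0.0018], 'force': [-0.5077, -0.2419, 1.1822], 'opening': 0.0041}
```

View pics/s3.png

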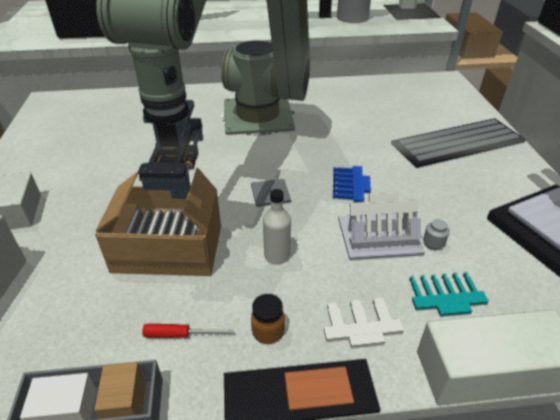

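Request:
servo_tool(
  commands=[
    {"fingers": 255,"dx": 0.1,"dy": 0.7,"dz": 0.3,"wx": 0,"wy": 0,"wz": 0},
    {"fingers": 255,"dx": 0.2,"dy": 1.4,"dz": 0.6,"wx": 0,"wy": 0,"wz": 0},
    {"fingers": 255,"dx": 0.3,"dy": 2.2,"dz": 0.8,"wx": 0,"wy": 0,"wz": 0},
    {"fingers": 255,"dx": 0.45,"dy": 3.1,"dz": 0.9,"wx": 0,"wy": 0,"wz": 0},
    {"fingers": 255,"dx": 0.6,"dy": 4.0,"dz": 0.8,"wx": 0,"wy": 0,"wz": 0},
    {"fingers": 255,"dx": 0.7,"dy": 4.9,"dz": 0.6,"wx": 0,"wy": 0,"wz": 0},
    {"fingers": 255,"dx": 0.85,"dy": 5.7,"dz": 0.3,"wx": 0,"wy": 0,"wz": 0},
    {"fingers": 255,"dx": 0.85,"dy": 5.7,"dz": 0.3,"wx": 0,"wy": 0,"wz": 0},
  ],
)

```text
time_s: 5.18
eef_pos: [0.5691, -0.1262, 0.1675]
tcp_rot: [-3.133, 0.227, 0.001]
force: [-0.1, 0.4, 0.5]
opening: 0.003
```

```bash
python3 fl.py s4
```

```text
left [0, 0, 0, 0, 0, 0, 0, 0, 0, 0, 0, 0, 0, 7, 21, 22, 19, 26, 23, 23, 14, 286, 12, 0, 0, 0]
right [0, 0, 0, 0, 0, 0, 39, 320, 16, 0, 0, 0, 0, 0, 0, 0, 0, 0, 0, 0, 0, 0, 0, 0, 0, 0]
{'time_s': 5.225, 'joint_positions': [-0.2387, 0.3798, 1.6451, 0.0002, 1.1172, -0.0942], 'eef_pos': [0.5691, -0.1266, 0.1677], 'tcp_rot': [-3.1331, 0.227, 0.0008], 'force': [0.6599, 0.3852, -0.325], 'opening': 0.0078}
```

Request:
servo_tool(
  commands=[
    {"fingers": 255,"dx": -0.4,"dy": -2.5,"dz": 0,"wx": 0,"wy": 0,"wz": 0},
    {"fingers": 255,"dx": -1.1,"dy": -7,"dz": -0.3,"wx": 0,"wy": 0,"wz": 0},
    {"fingers": 255,"dx": -1.7,"dy": -11,"dz": -1.0,"wx": 0,"wy": 0,"wz": 0},
    {"fingers": 255,"dx": -2.1,"dy": -13.8,"dz": -1.4,"wx": 0,"wy": 0,"wz": 0},
    {"fingers": 255,"dx": -2.2,"dy": -14.5,"dz": -1.4,"wx": 0,"wy": 0,"wz": 0},
    {"fingers": 255,"dx": -2.25,"dy": -14.9,"dz": -0.9,"wx": 0,"wy": 0,"wz": 0},
    {"fingers": 255,"dx": -2.3,"dy": -15.3,"dz": -0.5,"wx": 0,"wy": 0,"wz": 0},
    {"fingers": 255,"dx": -2.4,"dy": -15.9,"dz": -0.1,"wx": 0,"wy": 0,"wz": 0},
  ],
)

```text
time_s: 6.22
eef_pos: [0.5452, -0.286, 0.1673]
tcp_rot: [3.133, -0.227, 0.0]
force: [-0.3, 0.1, -0.9]
opening: 0.001
```

```bash
python3 fl.py s5
```

```text
left [0, 0, 0, 0, 0, 0, 0, 0, 0, 0, 0, 0, 0, 0, 0, 0, 0, 0, 0, 0, 0, 308, 11, 0, 0, 0]
right [0, 0, 0, 0, 0, 0, 3, 12, 18, 18, 63, 19, 0, 0, 0, 0, 0, 0, 0, 0, 0, 0, 0, 0, 0, 0]
{'time_s': 6.275, 'joint_positions': [-0.5028, 0.4283, 1.5654, -0.0008, 1.1464, -0.3574], 'eef_pos': [0.5454, -0.287, 0.1679], 'tcp_rot': [3.132, -0.2275, 0.0017], 'force': [-0.3528, 0.4266, 0.6582], 'opening': 0.0067}
```

Request:
servo_tool(
  commands=[
    {"fingers": 255,"dx": -0.1,"dy": -0.7,"dz": 0.35,"wx": 0,"wy": 0,"wz": 0},
    {"fingers": 255,"dx": -0.2,"dy": -1.4,"dz": 0.6,"wx": 0,"wy": 0,"wz": 0},
    {"fingers": 255,"dx": -0.3,"dy": -2.2,"dz": 0.8,"wx": 0,"wy": 0,"wz": 0},
    {"fingers": 255,"dx": -0.45,"dy": -3.1,"dz": 0.9,"wx": 0,"wy": 0,"wz": 0},
    {"fingers": 255,"dx": -0.6,"dy": -4.0,"dz": 0.8,"wx": 0,"wy": 0,"wz": 0},
    {"fingers": 255,"dx": -0.7,"dy": -4.9,"dz": 0.5,"wx": 0,"wy": 0,"wz": 0},
    {"fingers": 255,"dx": -0.85,"dy": -5.8,"dz": 0.1,"wx": 0,"wy": 0,"wz": 0},
    {"fingers": 255,"dx": -0.85,"dy": -5.8,"dz": 0.1,"wx": 0,"wy": 0,"wz": 0},
  ],
)

```text
time_s: 7.28
eef_pos: [0.5363, -0.3448, 0.1673]
tcp_rot: [-3.133, 0.229, 0.001]
force: [-0.5, 0.2, -0.0]
opening: 0.007
```

```bash
python3 fl.py s6
```

```text
left [0, 0, 0, 0, 0, 0, 0, 0, 0, 0, 0, 0, 0, 0, 0, 0, 0, 0, 0, 0, 0, 307, 10, 0, 0, 0]
right [0, 0, 0, 0, 0, 0, 0, 0, 0, 0, 0, 0, 0, 6, 82, 33, 34, 26, 27, 21, 16, 125, 352, 0, 0, 0]
{'time_s': 7.325, 'joint_positions': [-0.5887, 0.4614, 1.5105, -0.0, 1.1702, -0.443], 'eef_pos': [0.5365, -0.3444, 0.1675], 'tcp_rot': [-3.133, 0.2287, 0.0007], 'force': [-0.6294, -0.5162, -0.1818], 'opening': 0.0065}
```

Request:
servo_tool(
  commands=[
    {"fingers": 255,"dx": 0,"dy": 1.5,"dz": 3,"wx": 0,"wy": 0,"wz": 0},
    {"fingers": 255,"dx": 0,"dy": 3,"dz": 7,"wx": 0,"wy": 0,"wz": 0},
    {"fingers": 200,"dx": -1,"dy": 7,"dz": 11,"wx": 0,"wy": 0,"wz": 0},
    {"fingers": 200,"dx": -3,"dy": 12,"dz": 13,"wx": 0,"wy": 0,"wz": 0},
    {"fingers": 150,"dx": -5,"dy": 18,"dz": 13,"wx": 0,"wy": 0,"wz": 0},
    {"fingers": 120,"dx": -7,"dy": 24,"dz": 13,"wx": 0,"wy": 0,"wz": 1},
    {"fingers": 120,"dx": -8,"dy": 29,"dz": 13,"wx": 0,"wy": 0,"wz": 3},
    {"fingers": 120,"dx": -9,"dy": 34,"dz": 13,"wx": 0,"wy": 0,"wz": 5},
  ],
)

```text
time_s: 8.32
eef_pos: [0.4459, -0.0022, 0.2984]
tcp_rot: [-3.14, 0.089, -0.002]
force: [0.8, 0.9, 0.2]
opening: 0.526
```

```bash
python3 - <<'E'
from h import *
st()
th=np.radians(32)
for f in('top0','scene0'):
    W,im=cloud(f)
    P=W[(W[...,0]>0.5)&(W[...,0]<0.62)&(W[...,1]>0.12)&(W[...,1]<0.31)]
    P=P[P[:,2]>.078]
    # plane through upper face: RANSAC
    best=None; rng=np.random.default_rng(0)
    for _ in range(3000):
        a,b,c=P[rng.choice(len(P),3,False)]; n=np.cross(b-a,c-a); l=np.linalg.norm(n)
        if l<1e-6: continue
        n/=l; n*=np.sign(n[0])
        if abs(n[2]-np.sin(th))>.12 or abs(n[1])>.2: continue
        k=np.abs((P-a)@n)<.0025
        if best is None or k.sum()>best.sum(): best=k
    Q=P[best]; c=Q.mean(0); n=np.linalg.svd(Q-c)[2][2]; n*=np.sign(n[0])
    print(f,len(P),best.sum(),'n',np.round(n,3),'lean',np.degrees(np.arcsin(n[2])),'yaw',np.degrees(np.arctan2(n[1],n[0])))
    yaw=np.arctan2(n[1],n[0])
    cz=np.array([-np.sin(th)*np.cos(yaw),-np.sin(th)*np.sin(yaw),np.cos(th)]); cy=np.array([-np.sin(yaw),np.cos(yaw),0])
    v=(Q-c)@cy; w=(Q-c)@cz
    print('c',np.round(c,4),'w range',np.percentile(w,[.5,99.5]),'v by w:')
    for lo in np.arange(-.03,.03,.005):
        k=(w>lo)&(w<lo+.005)
        if k.sum()>5: print(round(lo,3),k.sum(),np.round(np.percentile(v[k],[1,99]),4), 'mid y',np.round(c[1]+np.percentile(v[k],[1,99]).mean(),4))
E
```

```text
{'time_s': 8.325, 'joint_positions': [-0.0309, 0.074, 1.7162, 0.0001, 1.3499, 0.0255], 'eef_pos': [0.4459, -0.0022, 0.2984], 'tcp_rot': [-3.1402, 0.0886, -0.0023], 'force': [0.7612, 0.936, 0.2022], 'opening': 0.5255}
top0 543 376 n [ 0.839 -0.016  0.544] lean 32.97364115443279 yaw -1.121726137275296
c [0.5691 0.2214 0.0964] w range [-0.02180148  0.02574775] v by w:
-0.025 9 [-0.0424  0.0642] mid y 0.2323
-0.02 47 [-0.0689  0.0648] mid y 0.2193
-0.015 45 [-0.0693  0.0671] mid y 0.2203
-0.01 52 [-0.0661  0.0654] mid y 0.221
-0.005 44 [-0.0593  0.0673] mid y 0.2254
0.0 57 [-0.0698  0.0671] mid y 0.2201
0.005 33 [-0.0663  0.0578] mid y 0.2171
0.01 24 [-0.03    0.0258] mid y 0.2193
0.015 23 [-0.0303  0.028 ] mid y 0.2203
0.02 38 [-0.0291  0.0289] mid y 0.2213
scene0 1140 959 n [ 0.841 -0.017  0.54 ] lean 32.698449465825426 yaw -1.1646727716287133
c [0.5698 0.2208 0.0948] w range [-0.01961507  0.02527976] v by w:
-0.02 86 [-0.0674  0.068 ] mid y 0.2211
-0.015 138 [-0.0686  0.0687] mid y 0.2208
-0.01 132 [-0.0683  0.069 ] mid y 0.2211
-0.005 153 [-0.0686  0.0687] mid y 0.2209
0.0 141 [-0.0668  0.0672] mid y 0.221
0.005 111 [-0.0679  0.0672] mid y 0.2205
0.01 60 [-0.0302  0.0297] mid y 0.2206
0.015 58 [-0.0287  0.0288] mid y 0.2209
0.02 63 [-0.0293  0.0296] mid y 0.221
0.025 13 [-0.0285  0.0188] mid y 0.2159
```

```bash
cat > tgt.py <<'E'
from h import *
def comb_rot(l=np.radians(32.5),yaw=np.radians(-1.15)):
    # tool axes for comb grasp
    Rz=R.from_euler('z',yaw).as_matrix()
    x=Rz@[np.cos(l),0,np.sin(l)]; z=Rz@[np.sin(l),0,-np.cos(l)]; y=np.cross(z,x)
    return np.stack([x,y,z],1)
def delta(pos,Rt,s=None):
    s=s or r.state()
    d=(np.array(pos)-s['eef_pos'])*100
    w=np.degrees((R.from_matrix(Rt)*R.from_rotvec(s['tcp_rot']).inv()).as_rotvec())
    print('d cm',np.round(d,2),'w deg',np.round(w,2))
E
python3 - <<'E'
from tgt import *
Rt=comb_rot(); cz=-Rt[:,2]; c=np.array([.5623,.221,.0953])
delta(c+.09*cz,Rt); delta(c+.04*cz,Rt); delta(c,Rt)
E
```

```text
d cm [  6.8   22.42 -12.72] w deg [ -1.25 -32.39   2.02]
d cm [  9.49  22.37 -16.94] w deg [ -1.25 -32.39   2.02]
d cm [ 11.64  22.32 -20.31] w deg [ -1.25 -32.39   2.02]
```

Request:
servo_tool(
  commands=[
    {"fingers": 120,"dx": 1,"dy": 4,"dz": 0,"wx": 0,"wy": -4,"wz": 0},
    {"fingers": 120,"dx": 2,"dy": 8,"dz": -1,"wx": 0,"wy": -10,"wz": 1},
    {"fingers": 120,"dx": 4,"dy": 12,"dz": -3,"wx": -0.5,"wy": -16,"wz": 1},
    {"fingers": 120,"dx": 5,"dy": 16,"dz": -6,"wx": -1,"wy": -22,"wz": 1.5},
    {"fingers": 120,"dx": 6,"dy": 20,"dz": -9,"wx": -1,"wy": -28,"wz": 2},
    {"fingers": 120,"dx": 6.8,"dy": 22.4,"dz": -12,"wx": -1.3,"wy": -32.4,"wz": 2},
    {"fingers": 120,"dx": 6.8,"dy": 22.4,"dz": -12.7,"wx": -1.3,"wy": -32.4,"wz": 2},
    {"fingers": 120,"dx": 6.8,"dy": 22.4,"dz": -12.7,"wx": -1.3,"wy": -32.4,"wz": 2},
  ],
)

```text
time_s: 9.32
eef_pos: [0.5139, 0.2203, 0.1701]
tcp_rot: [3.011, -0.03, 0.873]
force: [0.3, 0.3, 0.0]
opening: 0.534
```

```bash
python3 - <<'E'
from tgt import *
st()
snap('wrist','wrist3');snap('scene','s7')
W,im=cloud('wrist3')
Rt=comb_rot(); cz=-Rt[:,2]; c=np.array([.5623,.221,.0953]); delta(c,Rt); delta(c+.03*cz,Rt)
# comb points in comb frame
q=(W-c)@np.stack([Rt[:,0],np.array([-Rt[0,1],-Rt[1,1],-Rt[2,1]]),cz],1)
m=(np.abs(q[...,0])<.02)&(np.abs(q[...,1])<.09)&(np.abs(q[...,2])<.028)
Q=q[m]; print(len(Q))
t=Q[Q[:,2]>.008]; print('tab',len(t),np.round(np.percentile(t,[2,50,98],axis=0),4).tolist())
t=Q[(Q[:,2]<.0)]; print('spine',len(t),np.round(np.percentile(t,[2,50,98],axis=0),4).tolist())
np.save('pics/q3.npy',Q)
E
```

```text
{'time_s': 9.325, 'joint_positions': [0.5488, 0.1792, 2.0819, -0.67, 0.4846, 1.1067], 'eef_pos': [0.5139, 0.2203, 0.1701], 'tcp_rot': [3.0105, -0.0304, 0.8725], 'force': [0.3017, 0.2963, 0.0243], 'opening': 0.534}
d cm [ 4.73  0.08 -7.65] w deg [-0.04 -0.01  0.11]
d cm [ 3.11  0.12 -5.12] w deg [-0.04 -0.01  0.11]
2867
tab 1520 [[-0.0059, -0.026, 0.0154], [-0.0004, 0.0052, 0.0208], [0.0057, 0.0323, 0.0221]]
spine 225 [[-0.0199, -0.0424, -0.025], [-0.0084, 0.0636, -0.0064], [-0.0061, 0.0756, -0.0049]]
```

View pics/wrist3.png

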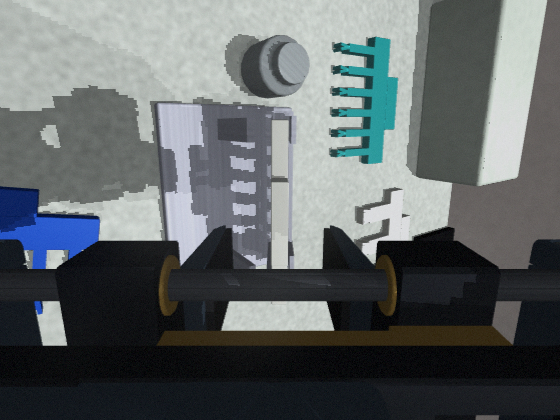

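View pics/s7.png

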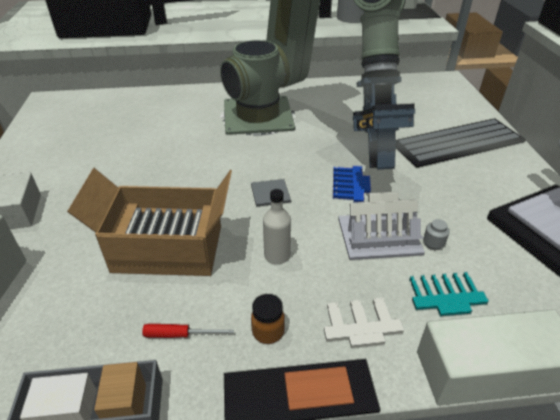

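Request:
servo_tool(
  commands=[
    {"fingers": 120,"dx": 0.9,"dy": 0.1,"dz": -1.45,"wx": 0,"wy": 0,"wz": 0.1},
    {"fingers": 120,"dx": 1.8,"dy": 0.1,"dz": -2.9,"wx": 0,"wy": 0,"wz": 0.1},
    {"fingers": 120,"dx": 2.7,"dy": 0.1,"dz": -4.35,"wx": 0,"wy": 0,"wz": 0.1},
    {"fingers": 120,"dx": 3.5,"dy": 0.1,"dz": -5.65,"wx": 0,"wy": 0,"wz": 0.1},
    {"fingers": 120,"dx": 4.1,"dy": 0.1,"dz": -6.6,"wx": 0,"wy": 0,"wz": 0.1},
    {"fingers": 120,"dx": 4.5,"dy": 0.1,"dz": -7.25,"wx": 0,"wy": 0,"wz": 0.1},
    {"fingers": 120,"dx": 4.7,"dy": 0.1,"dz": -7.6,"wx": 0,"wy": 0,"wz": 0.1},
    {"fingers": 120,"dx": 4.7,"dy": 0.1,"dz": -7.6,"wx": 0,"wy": 0,"wz": 0.1},
  ],
)

```text
time_s: 10.42
eef_pos: [0.5619, 0.2209, 0.0952]
tcp_rot: [3.011, -0.031, 0.876]
force: [0.5, 0.2, 0.6]
opening: 0.531
```

```bash
python3 - <<'E'
from tgt import *
st()
Rt=comb_rot(); c=np.array([.5623,.221,.0953]); delta(c,Rt)
snap('scene','s8')
a=cv2.imread('pics/s8.png')[130:290,310:470]; cv2.imwrite('pics/s8c.png',cv2.resize(a,None,fx=3.5,fy=3.5,interpolation=cv2.INTER_CUBIC))
E
```

```text
{'time_s': 10.425, 'joint_positions': [0.4943, 0.3468, 2.0918, -0.9492, 0.331, 1.3681], 'eef_pos': [0.5619, 0.2209, 0.0952], 'tcp_rot': [3.0108, -0.031, 0.8762], 'force': [0.4624, 0.2228, 0.6424], 'opening': 0.5309}
d cm [0.04 0.01 0.01] w deg [-0.01 -0.05  0.03]
```

View pics/s8c.png

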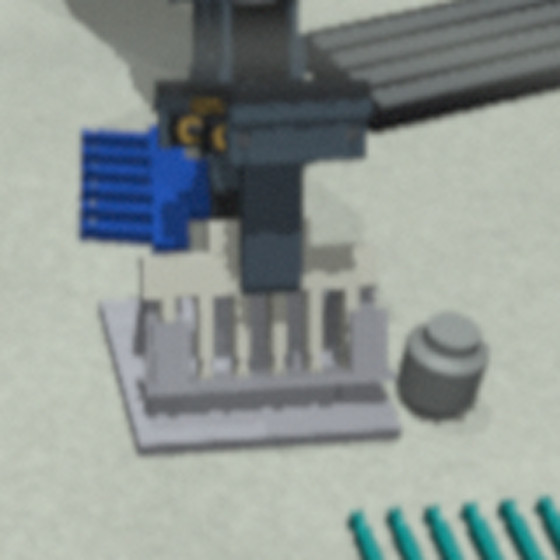

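The fingers straddle the spine at about its middle (crop 270,285), with the tips at the spine's lower edge. I'll close now.

Request:
servo_tool(
  commands=[
    {"fingers": 255,"dx": 0,"dy": 0,"dz": 0,"wx": 0,"wy": 0,"wz": 0},
    {"fingers": 255,"dx": 0,"dy": 0,"dz": 0,"wx": 0,"wy": 0,"wz": 0},
    {"fingers": 255,"dx": 0,"dy": 0,"dz": 0,"wx": 0,"wy": 0,"wz": 0},
    {"fingers": 255,"dx": 0,"dy": 0,"dz": 0,"wx": 0,"wy": 0,"wz": 0},
    {"fingers": 255,"dx": 0,"dy": 0,"dz": 0,"wx": 0,"wy": 0,"wz": 0},
    {"fingers": 255,"dx": 0,"dy": 0,"dz": 0,"wx": 0,"wy": 0,"wz": 0},
  ],
)

```text
time_s: 11.22
eef_pos: [0.5624, 0.2212, 0.0956]
tcp_rot: [3.011, -0.032, 0.878]
force: [2.4, -1.0, 2.4]
opening: 0.132
```

Request:
servo_tool(
  commands=[
    {"fingers": 255,"dx": -0.35,"dy": 0,"dz": 0.55,"wx": 0,"wy": 0,"wz": 0},
    {"fingers": 255,"dx": -0.8,"dy": 0,"dz": 1.26,"wx": 0,"wy": 0,"wz": 0},
    {"fingers": 255,"dx": -1.34,"dy": 0,"dz": 2.1,"wx": 0,"wy": 0,"wz": 0},
    {"fingers": 255,"dx": -1.9,"dy": 0.05,"dz": 2.98,"wx": 0,"wy": 0,"wz": 0},
    {"fingers": 255,"dx": -2.5,"dy": 0.05,"dz": 3.92,"wx": 0,"wy": 0,"wz": 0},
    {"fingers": 255,"dx": -3.2,"dy": 0.05,"dz": 5.02,"wx": 0,"wy": 0,"wz": 0},
    {"fingers": 255,"dx": -4.0,"dy": 0.1,"dz": 6.28,"wx": 0,"wy": 0,"wz": 0},
    {"fingers": 255,"dx": -4.8,"dy": 0.1,"dz": 7.54,"wx": 0,"wy": 0,"wz": 0},
  ],
)

```text
time_s: 12.22
eef_pos: [0.5124, 0.2215, 0.1698]
tcp_rot: [3.011, -0.03, 0.872]
force: [0.2, 0.0, -2.2]
opening: 0.131
```

```bash
python3 - <<'E'
from tgt import *
st()
snap('scene','s9')
a=cv2.imread('pics/s9.png')[70:280,290:490]; cv2.imwrite('pics/s9c.png',cv2.resize(a,None,fx=2.8,fy=2.8,interpolation=cv2.INTER_CUBIC))
E
```

```text
{'time_s': 12.225, 'joint_positions': [0.5529, 0.1787, 2.0832, -0.6719, 0.486, 1.1119], 'eef_pos': [0.5124, 0.2215, 0.1698], 'tcp_rot': [3.0108, -0.0301, 0.8718], 'force': [0.2388, 0.0138, -2.2155], 'opening': 0.131}
```

View pics/s9c.png

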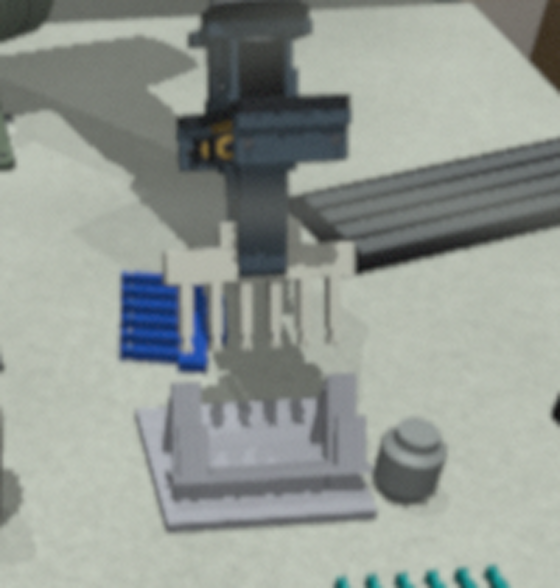

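```bash
python3 - <<'E'
from tgt import *
delta([.45,0.05,.31],comb_rot(0,np.radians(-4)))
E
```

```text
d cm [ -6.25 -17.19  13.84] w deg [ 1.45 32.41 -2.78]
```

Request:
servo_tool(
  commands=[
    {"fingers": 255,"dx": -1,"dy": 0,"dz": 2.5,"wx": 0,"wy": 2,"wz": 0},
    {"fingers": 255,"dx": -2,"dy": -1,"dz": 6,"wx": 0.3,"wy": 7,"wz": -0.6},
    {"fingers": 255,"dx": -3.5,"dy": -3,"dz": 9,"wx": 0.6,"wy": 13,"wz": -1.2},
    {"fingers": 255,"dx": -5,"dy": -6,"dz": 12,"wx": 0.9,"wy": 19,"wz": -1.7},
    {"fingers": 255,"dx": -6,"dy": -10,"dz": 13.8,"wx": 1.2,"wy": 26,"wz": -2.3},
    {"fingers": 255,"dx": -6.3,"dy": -14,"dz": 13.8,"wx": 1.45,"wy": 31,"wz": -2.8},
    {"fingers": 255,"dx": -6.3,"dy": -16,"dz": 13.8,"wx": 1.45,"wy": 32.4,"wz": -2.8},
    {"fingers": 255,"dx": -6.3,"dy": -17.2,"dz": 13.8,"wx": 1.45,"wy": 32.4,"wz": -2.8},
  ],
)

```text
time_s: 13.28
eef_pos: [0.4507, 0.049, 0.3077]
tcp_rot: [3.139, -0.112, -0.002]
force: [-0.7, -0.4, -1.9]
opening: 0.131
```

```bash
python3 - <<'E'
from tgt import *
st()
delta([.5525,-.2346,.27],comb_rot(0,np.radians(-8.5)))
# carton refit with open flaps
snap('top','top2');snap('scene','s10')
for f in('top2','scene0','s10'):
    W,im=cloud(f); P=W.reshape(-1,3); P=P[np.isfinite(P).all(1)]
    P=P[(P[:,0]>.4)&(P[:,0]<.72)&(P[:,1]>-.42)&(P[:,1]<-.08)]
    # fit phase & yaw of cases jointly: maximise |sum exp| over yaw near -8.5 of case tops
    best=None
    for yd in np.arange(-12,-5,.1):
        yaw=np.radians(yd);ex=np.array([np.cos(yaw),np.sin(yaw)]); ey=np.array([-ex[1],ex[0]]); C=np.array([.5525,-.2346])
        x=(P[:,:2]-C)@ex; y=(P[:,:2]-C)@ey
        m=(np.abs(x)<.052)&(np.abs(y)<.058)&(np.abs(P[:,2]-.066)<.0035)
        e=np.exp(2j*np.pi*y[m]/.022).mean()
        if best is None or abs(e)>best[0]: best=(abs(e),yd,np.angle(e)*22/2/np.pi,m.sum(),np.percentile(x[m],[1,99]))
    print(f,best)
E
```

```text
{'time_s': 13.275, 'joint_positions': [0.0832, 0.0836, 1.6825, -0.0005, 1.3766, 0.1549], 'eef_pos': [0.4507, 0.049, 0.3077], 'tcp_rot': [3.1389, -0.1123, -0.0017], 'force': [-0.6923, -0.3906, -1.858], 'opening': 0.1311}
d cm [ 10.18 -28.36  -3.77] w deg [ 0.03 -0.06 -4.4 ]
top2 (np.float64(0.5887694952107083), np.float64(-8.200000000000014), np.float64(0.8329930687730551), np.int64(792), array([-0.05017828,  0.05121847]))
scene0 (np.float64(0.5675446010881517), np.float64(-8.900000000000011), np.float64(1.494460324179672), np.int64(541), array([-0.05114975,  0.02424831]))
s10 (np.float64(0.5724169600780074), np.float64(-8.700000000000012), np.float64(1.4200335379032498), np.int64(739), array([-0.05162506,  0.02390422]))
```

View pics/top2.png

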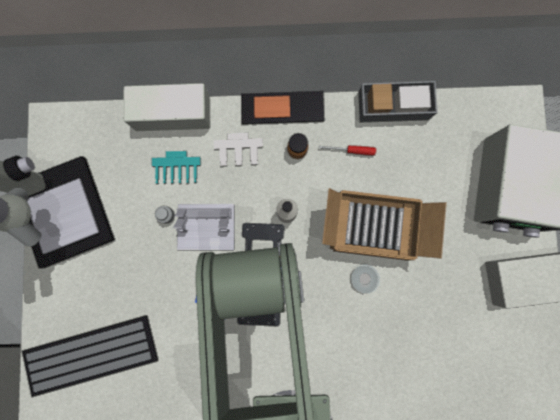

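Request:
servo_tool(
  commands=[
    {"fingers": 255,"dx": 1,"dy": -3,"dz": 0,"wx": 0,"wy": 0,"wz": -0.5},
    {"fingers": 255,"dx": 2.5,"dy": -7,"dz": 0,"wx": 0,"wy": 0,"wz": -1},
    {"fingers": 255,"dx": 4,"dy": -11.5,"dz": 0,"wx": 0,"wy": 0,"wz": -2},
    {"fingers": 255,"dx": 6,"dy": -16.5,"dz": 0,"wx": 0,"wy": 0,"wz": -3},
    {"fingers": 255,"dx": 8,"dy": -21.5,"dz": 0,"wx": 0,"wy": 0,"wz": -4},
    {"fingers": 255,"dx": 9.5,"dy": -25.5,"dz": -2,"wx": 0,"wy": 0,"wz": -4.4},
    {"fingers": 255,"dx": 10.2,"dy": -28.3,"dz": -4.5,"wx": 0,"wy": 0,"wz": -4.4},
    {"fingers": 255,"dx": 10.2,"dy": -28.3,"dz": -6.8,"wx": 0,"wy": 0,"wz": -4.4},
  ],
)

```text
time_s: 14.38
eef_pos: [0.5533, -0.2337, 0.2388]
tcp_rot: [3.133, -0.232, -0.001]
force: [-0.2, 0.0, -1.1]
opening: 0.132
```

Request:
servo_tool(
  commands=[
    {"fingers": 255,"dx": 0,"dy": 0,"dz": 0,"wx": 0,"wy": 0,"wz": 0},
    {"fingers": 255,"dx": 0,"dy": 0,"dz": 0,"wx": 0,"wy": 0,"wz": 0},
  ],
)

```text
time_s: 14.62
eef_pos: [0.5533, -0.2322, 0.2414]
tcp_rot: [3.132, -0.229, 0.003]
force: [0.6, 0.0, -1.4]
opening: 0.132
```

```bash
python3 - <<'E'
from tgt import *
st()
snap('scene','s11');snap('wrist','w11')
a=cv2.imread('pics/s11.png')[110:280,70:250]; cv2.imwrite('pics/s11c.png',cv2.resize(a,None,fx=3.3,fy=3.3,interpolation=cv2.INTER_CUBIC))
E
```

```text
{'time_s': 14.625, 'joint_positions': [-0.4164, 0.3535, 1.4921, -0.0002, 1.2941, -0.2705], 'eef_pos': [0.5533, -0.2322, 0.2414], 'tcp_rot': [3.1324, -0.2289, 0.0026], 'force': [0.6138, 0.0398, -1.3732], 'opening': 0.1318}
```

View pics/s11c.png

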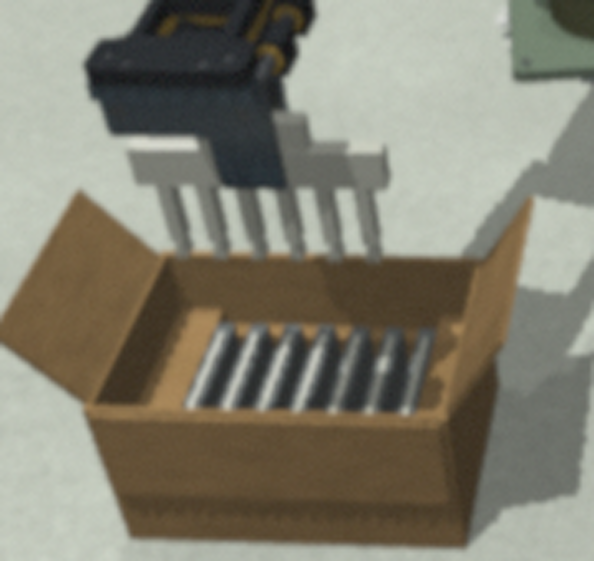

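View pics/w11.png

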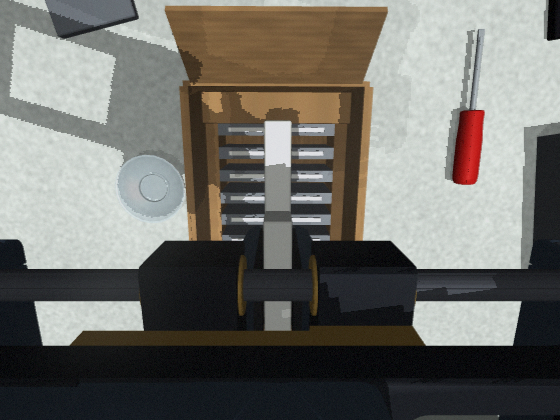

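```bash
cat > meas.py <<'E'
from tgt import *
def meas(f,tcp,yd=-8.5,C=np.array([.5525,-.2346])):
    yaw=np.radians(yd);ex=np.array([np.cos(yaw),np.sin(yaw)]); ey=np.array([-ex[1],ex[0]])
    W,im=cloud(f); P=W.reshape(-1,3); P=P[np.isfinite(P).all(1)]
    q=np.stack([(P[:,:2]-C)@ex,(P[:,:2]-C)@ey,P[:,2]],1)
    t=np.array([(tcp[:2]-C)@ex,(tcp[:2]-C)@ey,tcp[2]]); print('tcp carton',np.round(t,4))
    d=q-t
    m=(np.abs(d[:,0])<.013)&(np.abs(d[:,1])<.08)&(d[:,2]>-.08)&(d[:,2]<.023)
    Q=d[m]; 
    sp=Q[(Q[:,2]>-.019)&(Q[:,2]<.001)&(np.abs(Q[:,1])>.022)]
    print('spine y ends',np.round(np.percentile(sp[:,1],[.3,99.7]),4),'mid',np.round(np.percentile(sp[:,1],[.3,99.7]).mean(),4))
    A=np.c_[sp[:,1],sp[:,2],np.ones(len(sp))]
    for _ in range(3):
        co,*_=np.linalg.lstsq(A,sp[:,0],rcond=None); k=np.abs(A@co-sp[:,0])<.004; A=A[k]; sp=sp[k]
    print('face x = %.4f, yaw err deg %.2f, tilt err deg %.2f'%(co[2],-np.degrees(co[0]),np.degrees(co[1])))
    # roll: lower edge of spine per side / tips
    te=Q[(Q[:,2]<-.03)]; 
    e=np.exp(2j*np.pi*(te[:,1])/.022).mean(); print('teeth phase mm (vs 11)',np.angle(e)*22/2/np.pi,abs(e))
    tips=np.percentile(te[:,2],1); print('tip z rel',tips, 'hist', np.histogram(te[:,1],bins=np.arange(-.066,.067,.004))[0].tolist())
    for lo,hi in((-.07,-.03),(.03,.07)):
        s=Q[(Q[:,1]>lo)&(Q[:,1]<hi)]; print('top z side',np.percentile(s[:,2],99))
    m=(np.abs(q[:,0])<.052)&(np.abs(q[:,1])<.082)&(np.abs(q[:,2]-.066)<.0035); c=q[m]
    h,_=np.histogram(c[:,1],bins=np.arange(-.083,.084,.002)); print('cases',h.tolist())
    c=c[np.abs(c[:,1])<.058]; e=np.exp(2j*np.pi*c[:,1]/.022).mean(); print('case phase',np.angle(e)*22/2/np.pi)
E
python3 - <<'E'
from meas import *
tcp=np.array([.5533,-.2322,.2414])
meas('s11',tcp); 
E
```

```text
tcp carton [0.0004 0.0025 0.2414]
spine y ends [-0.0696  0.0704] mid 0.0004
face x = 0.0058, yaw err deg 0.18, tilt err deg -0.52
teeth phase mm (vs 11) -9.378382718032533 0.7521581695270586
tip z rel -0.0719691104310093 hist [0, 6, 38, 79, 3, 0, 0, 23, 43, 51, 0, 0, 7, 38, 72, 1, 0, 0, 24, 46, 42, 0, 0, 7, 36, 66, 0, 0, 0, 28, 41, 39, 0]
top z side 0.003582766387795849
top z side 0.006206964646531876
cases [12, 23, 23, 26, 20, 25, 21, 17, 23, 25, 26, 30, 1, 0, 0, 0, 8, 20, 18, 22, 28, 21, 34, 3, 0, 0, 0, 1, 25, 17, 24, 27, 24, 32, 0, 0, 0, 0, 1, 22, 19, 26, 24, 26, 29, 1, 0, 0, 0, 3, 24, 17, 22, 31, 21, 31, 0, 0, 0, 0, 1, 23, 17, 20, 27, 26, 28, 0, 0, 0, 0, 2, 23, 19, 23, 25, 25, 25, 20, 26, 24, 23, 13]
case phase 1.5064951286137878
```

```bash
python3 - <<'E'
from meas import *
yaw=np.radians(-8.5); C=np.array([.5525,-.2346])
ex=np.array([np.cos(yaw),np.sin(yaw)]); ey=np.array([-ex[1],ex[0]])
def car(f):
    W,im=cloud(f); return np.stack([(W[...,:2]-C)@ex,(W[...,:2]-C)@ey,W[...,2]],-1),im
for f in ('s11','w11'):
    q,im=car(f); Q=q.reshape(-1,3); Q=Q[np.isfinite(Q).all(1)]
    m=(np.abs(Q[:,0])<.014)&(np.abs(Q[:,1]-.0029)<.073)&(Q[:,2]>.165)&(Q[:,2]<.268); B=Q[m]
    print(f,len(B))
    for lo in np.arange(-.07,.075,.01):
        k=(B[:,1]>lo)&(B[:,1]<lo+.01)
        if k.sum()>8:
            z=B[k,2]; s=z[(z>.21)]
            print('%.3f n%d top %.4f  '%(lo,k.sum(),np.percentile(s,97)), 'tip %.4f'%z.min(), 'x %.4f..%.4f'%tuple(np.percentile(B[k,0],[2,98])))
for f in('top0','top2','scene0','s10','s11','w11'):
    q,_=car(f); Q=q.reshape(-1,3); Q=Q[np.isfinite(Q).all(1)]
    y=Q[(np.abs(Q[:,0])<.05)&(np.abs(Q[:,2]-.066)<.0025)][:,1]
    o=[]
    for g in(-55,-33,-11,11,33,55):
        # gap edges: largest empty interval near g
        s=np.sort(y[np.abs(y*1e3-g)<14])*1e3
        if len(s)<40: o.append(None);continue
        s=np.sort(s); h,b=np.histogram(s,bins=np.arange(g-14,g+14.1,.5)); occ=h>0.25*np.median(h[h>0])
        cidx=len(h)//2; i=cidx
        if occ[cidx-2:cidx+3].all(): o.append(None); continue
        while i>0 and not occ[i]: i-=1
        j=cidx
        while j<len(h)-1 and not occ[j]: j+=1
        o.append((round((b[i+1]+b[j])/2-g,2),round(b[j]-b[i+1],1)))
    print(f,o)
E
```

```text
s11 1815
-0.070 n56 top 0.2444   tip 0.2192 x -0.0048..0.0083
-0.060 n156 top 0.2448   tip 0.1689 x -0.0027..0.0090
-0.050 n153 top 0.2448   tip 0.1697 x -0.0046..0.0081
-0.040 n130 top 0.2445   tip 0.1695 x -0.0041..0.0086
-0.030 n168 top 0.2506   tip 0.1693 x -0.0048..0.0087
-0.020 n33 top 0.2384   tip 0.1710 x 0.0042..0.0134
-0.010 n116 top 0.2295   tip 0.1692 x -0.0046..0.0137
0.000 n11 top 0.2291   tip 0.1952 x 0.0049..0.0135
0.010 n199 top 0.2671   tip 0.1682 x -0.0104..0.0136
0.020 n135 top 0.2625   tip 0.2193 x -0.0048..0.0090
0.030 n233 top 0.2617   tip 0.1686 x -0.0047..0.0084
0.040 n91 top 0.2445   tip 0.1968 x -0.0056..0.0084
0.050 n161 top 0.2444   tip 0.1703 x -0.0046..0.0078
0.060 n135 top 0.2450   tip 0.1702 x -0.0059..0.0076
0.070 n38 top 0.2445   tip 0.2197 x -0.0056..0.0088
w11 6000
-0.020 n316 top 0.2632   tip 0.2601 x -0.0061..0.0058
-0.010 n519 top 0.2634   tip 0.2600 x -0.0061..0.0057
0.010 n802 top 0.2665   tip 0.2220 x -0.0093..0.0089
0.020 n1328 top 0.2662   tip 0.2232 x -0.0135..0.0134
0.030 n911 top 0.2629   tip 0.2422 x -0.0060..0.0054
0.040 n568 top 0.24
[... 774 characters left out ...]
)), (np.float64(1.0), np.float64(10.0)), None]
s10 [(np.float64(1.0), np.float64(10.0)), (np.float64(0.5), np.float64(9.0)), (np.float64(0.75), np.float64(9.5)), (np.float64(0.5), np.float64(10.0)), (np.float64(0.75), np.float64(9.5)), (np.float64(1.0), np.float64(10.0))]
s11 [(np.float64(0.5), np.float64(10.0)), (np.float64(1.25), np.float64(9.5)), (np.float64(0.75), np.float64(10.5)), (np.float64(0.75), np.float64(9.5)), (np.float64(1.0), np.float64(10.0)), (np.float64(0.5), np.float64(10.0))]
w11 [None, (np.float64(2.75), np.float64(10.5)), (np.float64(2.75), np.float64(10.5)), (np.float64(2.75), np.float64(10.5)), (np.float64(3.0), np.float64(11.0)), (np.float64(2.75), np.float64(10.5))]
```

```bash
python3 - <<'E'
from meas import *
yaw=np.radians(-8.5); C=np.array([.5525,-.2346])
ex=np.array([np.cos(yaw),np.sin(yaw)]); ey=np.array([-ex[1],ex[0]])
W,im=cloud('w11'); Q=np.stack([(W[...,:2]-C)@ex,(W[...,:2]-C)@ey,W[...,2]],-1).reshape(-1,3)
B=Q[(np.abs(Q[:,0])<.004)&(np.abs(Q[:,1])<.1)&(np.abs(Q[:,2]-.2435)<.003)]
print('wrist comb y',np.percentile(B[:,1],[.2,99.8])*1e3)
T=Q[(np.abs(Q[:,0])<.004)&(np.abs(Q[:,1])<.1)&(np.abs(Q[:,2]-.2625)<.003)]
print('tab',np.percentile(T[:,1],[.2,99.8])*1e3)
W,im=cloud('s11'); Q=np.stack([(W[...,:2]-C)@ex,(W[...,:2]-C)@ey,W[...,2]],-1).reshape(-1,3)
T=Q[(np.abs(Q[:,0])<.012)&(np.abs(Q[:,1])<.1)&(np.abs(Q[:,2]-.235)<.008)]
print('scene comb',np.percentile(T[:,1],[.2,99.8])*1e3)
st()
E
```

```text
wrist comb y [34.19048913 74.35566719]
tab [-15.8603458   34.69681015]
scene comb [-67.10160516  72.97187662]
{'time_s': 14.725, 'joint_positions': [-0.4167, 0.353, 1.4916, -0.0003, 1.2941, -0.2706], 'eef_pos': [0.5534, -0.2325, 0.2419], 'tcp_rot': [3.1319, -0.2291, 0.0042], 'force': [-0.0469, 0.8837, -1.3634], 'opening': 0.1295}
```

Request:
servo_tool(
  commands=[
    {"fingers": 255,"dx": 0,"dy": -0.2,"dz": -2,"wx": 0,"wy": 0,"wz": -0.2},
    {"fingers": 255,"dx": 0,"dy": -0.2,"dz": -4,"wx": 0,"wy": 0,"wz": -0.2},
    {"fingers": 255,"dx": 0,"dy": -0.2,"dz": -6,"wx": 0,"wy": 0,"wz": -0.2},
    {"fingers": 255,"dx": 0,"dy": -0.2,"dz": -8,"wx": 0,"wy": 0,"wz": -0.2},
    {"fingers": 255,"dx": 0,"dy": -0.2,"dz": -9,"wx": 0,"wy": 0,"wz": -0.2},
    {"fingers": 255,"dx": 0,"dy": -0.2,"dz": -9,"wx": 0,"wy": 0,"wz": -0.2},
    {"fingers": 255,"dx": 0,"dy": -0.2,"dz": -9,"wx": 0,"wy": 0,"wz": -0.2},
  ],
)

```text
time_s: 15.6
eef_pos: [0.5534, -0.2352, 0.1515]
tcp_rot: [3.132, -0.236, 0.003]
force: [0.1, 0.9, -1.1]
opening: 0.13
```

```bash
python3 - <<'E'
from meas import *
s=st()
snap('scene','s12');snap('wrist','w12')
a=cv2.imread('pics/s12.png')[140:280,90:250]; cv2.imwrite('pics/s12c.png',cv2.resize(a,None,fx=4,fy=4,interpolation=cv2.INTER_CUBIC))
meas('s12',np.array(s['eef_pos']))
E
```

```text
{'time_s': 15.6, 'joint_positions': [-0.4208, 0.4192, 1.6254, -0.0005, 1.0948, -0.2701], 'eef_pos': [0.5534, -0.2352, 0.1515], 'tcp_rot': [3.1316, -0.2361, 0.0031], 'force': [0.0625, 0.8646, -1.0896], 'opening': 0.1303}
tcp carton [ 0.0009 -0.0005  0.1515]
spine y ends [-0.0684  0.0706] mid 0.0011
face x = 0.0060, yaw err deg 0.08, tilt err deg 0.33
teeth phase mm (vs 11) -9.360140236399484 0.7621294340854017
tip z rel -0.07180863851509002 hist [0, 6, 28, 64, 3, 0, 0, 20, 35, 42, 0, 0, 5, 27, 60, 0, 0, 0, 21, 36, 35, 0, 0, 8, 31, 51, 1, 0, 0, 21, 36, 29, 0]
top z side -0.001917180203999874
top z side 0.013157603682731667
cases [7, 23, 16, 19, 14, 17, 15, 11, 14, 21, 15, 23, 0, 0, 0, 0, 1, 14, 15, 20, 14, 18, 25, 0, 0, 0, 0, 1, 14, 13, 12, 18, 18, 25, 0, 0, 0, 0, 2, 15, 12, 13, 19, 12, 26, 1, 0, 0, 0, 1, 13, 12, 14, 14, 18, 21, 0, 0, 0, 0, 2, 15, 11, 14, 18, 12, 21, 0, 0, 0, 0, 1, 24, 18, 22, 24, 26, 23, 23, 26, 23, 22, 12]
case phase 1.6968442628989808
```

View pics/s12c.png

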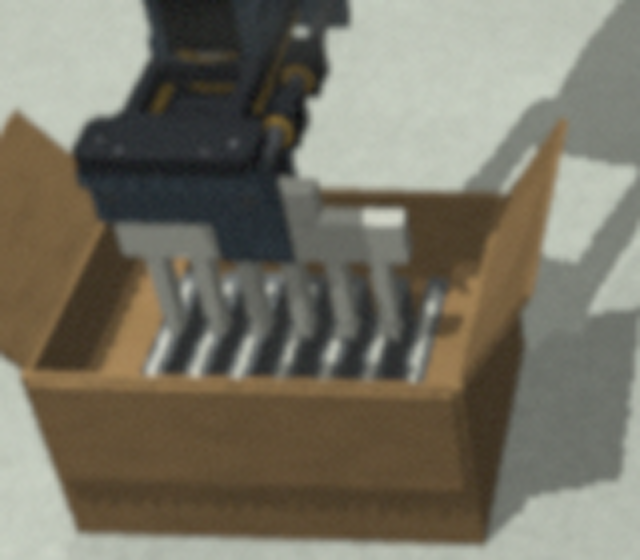

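Request:
servo_tool(
  commands=[
    {"fingers": 255,"dx": 0,"dy": 0,"dz": -0.5,"wx": 0,"wy": 0,"wz": 0},
    {"fingers": 255,"dx": 0,"dy": 0,"dz": -1.0,"wx": 0,"wy": 0,"wz": 0},
    {"fingers": 255,"dx": 0,"dy": 0,"dz": -1.4,"wx": 0,"wy": 0,"wz": 0},
    {"fingers": 255,"dx": 0,"dy": 0,"dz": -1.8,"wx": 0,"wy": 0,"wz": 0},
    {"fingers": 255,"dx": 0,"dy": 0,"dz": -2.2,"wx": 0,"wy": 0,"wz": 0},
    {"fingers": 255,"dx": 0,"dy": 0,"dz": -2.6,"wx": 0,"wy": 0,"wz": 0},
    {"fingers": 255,"dx": 0,"dy": 0,"dz": -3.0,"wx": 0,"wy": 0,"wz": 0},
  ],
)

```text
time_s: 16.58
eef_pos: [0.5527, -0.2351, 0.1201]
tcp_rot: [3.132, -0.236, 0.0]
force: [-0.4, 1.1, -0.5]
opening: 0.129
```

```bash
python3 - <<'E'
from meas import *
s=st()
snap('scene','s13')
a=cv2.imread('pics/s13.png')[140:280,90:250]; cv2.imwrite('pics/s13c.png',cv2.resize(a,None,fx=4,fy=4,interpolation=cv2.INTER_CUBIC))
meas('s13',np.array(s['eef_pos']))
E
```

```text
{'time_s': 16.575, 'joint_positions': [-0.421, 0.448, 1.6654, -0.0005, 1.028, -0.2701], 'eef_pos': [0.5527, -0.2351, 0.1201], 'tcp_rot': [3.1322, -0.2364, 0.0001], 'force': [-0.3777, 1.0963, -0.5393], 'opening': 0.1291}
tcp carton [ 0.0003 -0.0004  0.1201]
spine y ends [-0.0696  0.0711] mid 0.0008
face x = 0.0059, yaw err deg 0.17, tilt err deg 0.88
teeth phase mm (vs 11) -10.018757537630867 0.2330443817020136
tip z rel -0.06973959834724809 hist [11, 20, 29, 41, 10, 15, 15, 29, 26, 35, 14, 13, 23, 28, 40, 11, 14, 12, 26, 26, 32, 16, 14, 23, 27, 40, 12, 14, 16, 29, 25, 31, 15]
top z side -0.005888827254013212
top z side 0.014811010735622037
cases [10, 13, 21, 17, 14, 14, 13, 10, 8, 12, 5, 14, 1, 1, 5, 9, 5, 7, 12, 11, 11, 11, 10, 1, 2, 2, 7, 5, 13, 9, 9, 13, 11, 7, 3, 2, 2, 6, 4, 11, 14, 9, 12, 9, 8, 3, 3, 3, 5, 1, 15, 11, 13, 12, 10, 8, 2, 2, 1, 7, 1, 16, 11, 13, 13, 10, 8, 2, 2, 4, 6, 4, 22, 22, 24, 27, 20, 25, 23, 26, 20, 24, 12]
case phase -0.18688656858324065
```

View pics/s13c.png

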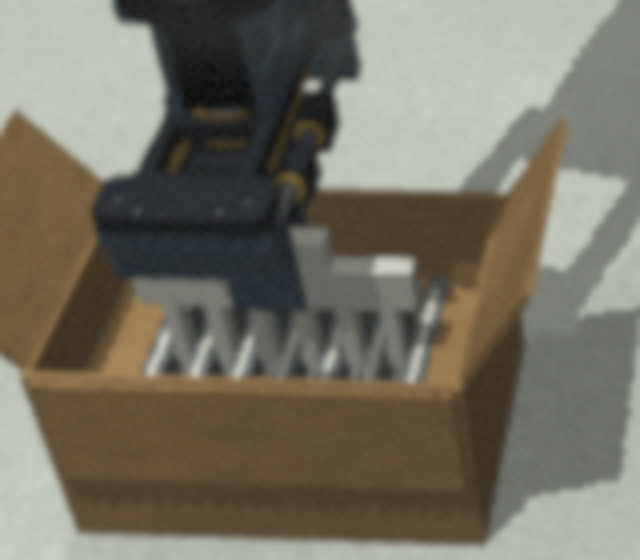

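The teeth are about 17 mm into their gaps with no rise in force, so I carry on down.

Request:
servo_tool(
  commands=[
    {"fingers": 255,"dx": 0,"dy": 0,"dz": -0.5,"wx": 0,"wy": 0,"wz": 0},
    {"fingers": 255,"dx": 0,"dy": 0,"dz": -1.0,"wx": 0,"wy": 0,"wz": 0},
    {"fingers": 255,"dx": 0,"dy": 0,"dz": -1.5,"wx": 0,"wy": 0,"wz": 0},
    {"fingers": 255,"dx": 0,"dy": 0,"dz": -2.0,"wx": 0,"wy": 0,"wz": 0},
    {"fingers": 255,"dx": 0,"dy": 0,"dz": -2.4,"wx": 0,"wy": 0,"wz": 0},
    {"fingers": 255,"dx": 0,"dy": 0,"dz": -2.8,"wx": 0,"wy": 0,"wz": 0},
    {"fingers": 255,"dx": 0,"dy": 0,"dz": -3.05,"wx": 0,"wy": 0,"wz": 0},
    {"fingers": 255,"dx": 0,"dy": 0,"dz": -3.05,"wx": 0,"wy": 0,"wz": 0},
  ],
)

```text
time_s: 17.62
eef_pos: [0.5526, -0.235, 0.0897]
tcp_rot: [3.132, -0.236, -0.001]
force: [0.2, 0.2, -1.2]
opening: 0.13
```

Request:
servo_tool(
  commands=[
    {"fingers": 255,"dx": 0,"dy": 0,"dz": -0.1,"wx": 0,"wy": 0,"wz": 0},
    {"fingers": 255,"dx": 0,"dy": 0,"dz": -0.2,"wx": 0,"wy": 0,"wz": 0},
    {"fingers": 255,"dx": 0,"dy": 0,"dz": -0.25,"wx": 0,"wy": 0,"wz": 0},
    {"fingers": 255,"dx": 0,"dy": 0,"dz": -0.25,"wx": 0,"wy": 0,"wz": 0},
  ],
)

```text
time_s: 18.12
eef_pos: [0.5529, -0.2352, 0.0888]
tcp_rot: [3.132, -0.236, 0.002]
force: [-2.1, -0.8, 6.8]
opening: 0.133
```

```bash
python3 - <<'E'
from meas import *
s=st()
snap('scene','s14')
a=cv2.imread('pics/s14.png')[140:280,90:250]; cv2.imwrite('pics/s14c.png',cv2.resize(a,None,fx=4,fy=4,interpolation=cv2.INTER_CUBIC))
yaw=np.radians(-8.5); C=np.array([.5525,-.2346]);ex=np.array([np.cos(yaw),np.sin(yaw)]); ey=np.array([-ex[1],ex[0]])
W,im=cloud('s14'); Q=np.stack([(W[...,:2]-C)@ex,(W[...,:2]-C)@ey,W[...,2]],-1).reshape(-1,3)
B=Q[(np.abs(Q[:,0])<.006)&(Q[:,1]>.035)&(Q[:,1]<.068)]; print('spine top +y',np.percentile(B[:,2],[50,90,98]))
B=Q[(np.abs(Q[:,0])<.006)&(Q[:,1]<-.035)&(Q[:,1]>-.064)]; print('spine top -y',np.percentile(B[:,2],[50,90,98]))
E
```

```text
{'time_s': 18.125, 'joint_positions': [-0.4212, 0.4798, 1.7019, -0.0003, 0.9587, -0.2703], 'eef_pos': [0.5529, -0.2352, 0.0888], 'tcp_rot': [3.132, -0.2364, 0.0016], 'force': [-2.0869, -0.8236, 6.8327], 'opening': 0.1329}
spine top +y [0.40815112 0.46507142 0.46916339]
spine top -y [0.44450264 0.45035048 0.45299872]
```

View pics/s14c.png

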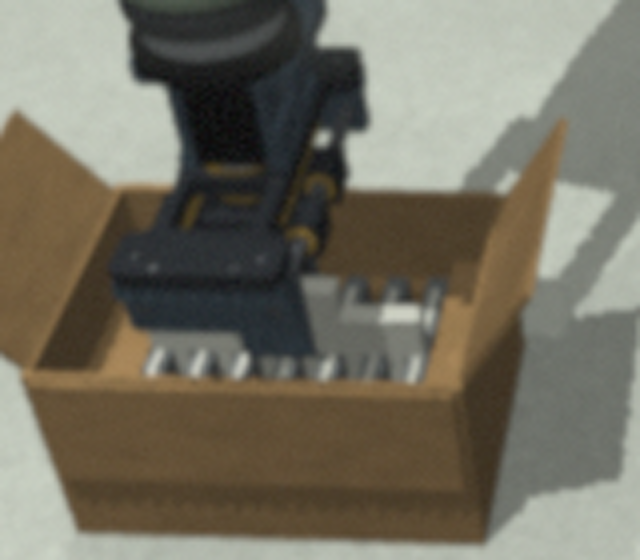

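Contact force rose to about 7 N at z = 0.089, so the spine is on the case tops. I let go and rise.

Request:
servo_tool(
  commands=[
    {"fingers": 170,"dx": 0,"dy": 0,"dz": 0.05,"wx": 0,"wy": 0,"wz": 0},
    {"fingers": 150,"dx": 0,"dy": 0,"dz": 0.1,"wx": 0,"wy": 0,"wz": 0},
    {"fingers": 150,"dx": 0,"dy": 0,"dz": 0.1,"wx": 0,"wy": 0,"wz": 0},
    {"fingers": 150,"dx": 0,"dy": 0,"dz": 0.1,"wx": 0,"wy": 0,"wz": 0},
    {"fingers": 150,"dx": 0,"dy": 0,"dz": 0.8,"wx": 0,"wy": 0,"wz": 0},
    {"fingers": 150,"dx": 0,"dy": 0,"dz": 2,"wx": 0,"wy": 0,"wz": 0},
    {"fingers": 150,"dx": 0,"dy": 0,"dz": 4,"wx": 0,"wy": 0,"wz": 0},
    {"fingers": 150,"dx": 0,"dy": 0,"dz": 7,"wx": 0,"wy": 0,"wz": 0},
  ],
)

```text
time_s: 19.18
eef_pos: [0.5524, -0.2349, 0.1582]
tcp_rot: [3.133, -0.236, -0.001]
force: [0.7, -0.3, -0.4]
opening: 0.413
```

Request:
servo_tool(
  commands=[
    {"fingers": 150,"dx": 0,"dy": 0,"dz": 4,"wx": 0,"wy": 0,"wz": 0},
    {"fingers": 150,"dx": -2,"dy": 3,"dz": 8,"wx": 0,"wy": 0,"wz": 0},
    {"fingers": 150,"dx": -6,"dy": 8,"dz": 12,"wx": 0,"wy": 0,"wz": 0},
    {"fingers": 150,"dx": -10,"dy": 14,"dz": 13,"wx": 0,"wy": 0,"wz": 0},
    {"fingers": 150,"dx": -14,"dy": 20,"dz": 13,"wx": 0,"wy": 0,"wz": 0},
    {"fingers": 150,"dx": -15,"dy": 25,"dz": 13,"wx": 0,"wy": 0,"wz": 0},
    {"fingers": 150,"dx": -15,"dy": 25,"dz": 13,"wx": 0,"wy": 0,"wz": 0},
    {"fingers": 150,"dx": -15,"dy": 25,"dz": 13,"wx": 0,"wy": 0,"wz": 0},
  ],
)

```text
time_s: 20.18
eef_pos: [0.4023, 0.0158, 0.2885]
tcp_rot: [3.133, -0.232, 0.004]
force: [0.1, -0.4, -0.8]
opening: 0.412
```

```bash
sed -i 's/^f=sys.argv.*$//' fl.py; python3 - <<'E'
from meas import *
from fl import flaps
s=st()
snap('scene','s15');snap('top','t15')
for f in('s15','t15'): flaps(f)
a=cv2.imread('pics/s15.png')[140:280,80:240]; b=cv2.imread('pics/t15.png')[180:270,320:450]
cv2.imwrite('pics/s15c.png',cv2.resize(a,None,fx=4,fy=4,interpolation=cv2.INTER_CUBIC))
cv2.imwrite('pics/t15c.png',cv2.resize(b,None,fx=5,fy=5,interpolation=cv2.INTER_CUBIC))
yaw=np.radians(-8.5); C=np.array([.5525,-.2346]);ex=np.array([np.cos(yaw),np.sin(yaw)]); ey=np.array([-ex[1],ex[0]])
for f in('s15','t15'):
    W,im=cloud(f); Q=np.stack([(W[...,:2]-C)@ex,(W[...,:2]-C)@ey,W[...,2]],-1).reshape(-1,3)
    B=Q[(np.abs(Q[:,0])<.02)&(np.abs(Q[:,1])<.09)&(Q[:,2]>.072)&(Q[:,2]<.13)]
    print(f,len(B),'y',np.percentile(B[:,1],[.5,99.5]),'x',np.percentile(B[:,0],[2,50,98]))
    for lo,hi in((-.068,-.034),(-.028,.028),(.036,.069)):
        k=B[(B[:,1]>lo)&(B[:,1]<hi)]; print('top z',np.percentile(k[:,2],[90,97]),'x',np.median(k[k[:,2]>np.percentile(k[:,2],60)][:,0]))
a=np.load('pics/top0.npz')['im'].astype(int)
W,_=cloud('t15')
for n,(u,v) in dict(bottle=(287,208),obj=(164,214),dish=(364,279),sd=(362,151),wide=(238,150),jar=(298,145),case=(287,287)).items():
    print(n,np.round(np.nanmedian(W[v-2:v+3,u-2:u+3].reshape(-1,3),0),3))
E
```

```text
{'time_s': 20.175, 'joint_positions': [0.0112, 0.0063, 1.8128, -0.0006, 1.3203, 0.1591], 'eef_pos': [0.4023, 0.0158, 0.2885], 'tcp_rot': [3.1326, -0.2318, 0.0035], 'force': [0.0913, -0.4156, -0.7958], 'opening': 0.4122}
left [0, 0, 0, 0, 0, 0, 0, 0, 0, 0, 0, 0, 0, 0, 0, 0, 0, 0, 0, 0, 0, 310, 11, 0, 0, 0]
right [0, 0, 0, 0, 0, 0, 0, 0, 0, 0, 0, 0, 0, 0, 0, 0, 0, 0, 0, 0, 0, 267, 596, 1, 0, 0]
left [0, 0, 0, 0, 0, 0, 0, 0, 0, 0, 0, 0, 0, 0, 0, 0, 0, 0, 0, 0, 0, 379, 23, 0, 0, 0]
right [0, 0, 0, 0, 0, 0, 0, 0, 0, 0, 0, 0, 0, 0, 0, 0, 0, 0, 0, 0, 0, 258, 428, 10, 0, 0]
s15 952 y [-0.06938599  0.06984656] x [-0.00457146  0.00569095  0.00859552]
top z [0.09186902 0.09273523] x 0.0015331499002259848
top z [0.10956504 0.11039602] x 0.004593502190895798
top z [0.09208411 0.0925571 ] x 0.0017590466476241247
t15 316 y [-0.06915242  0.06981344] x [-0.0057614  -0.0008696   0.00626019]
top z [0.09332671 0.09411053] x -0.001132173155921476
top z [0.11146092 0.1122494 ] x 0.00030248891006442986
top z [0.09366298 0.09465462] x 0.0006625529155426156
bottle [ 0.593 -0.004  0.17 ]
obj [0.6   0.326 0.061]
dish [ 0.409 -0.211  0.003]
sd [ 0.764 -0.219  0.024]
wide [0.782 0.129 0.013]
jar [ 0.773 -0.039  0.075]
case [0.437 0.004 0.517]
```

View pics/s15c.png

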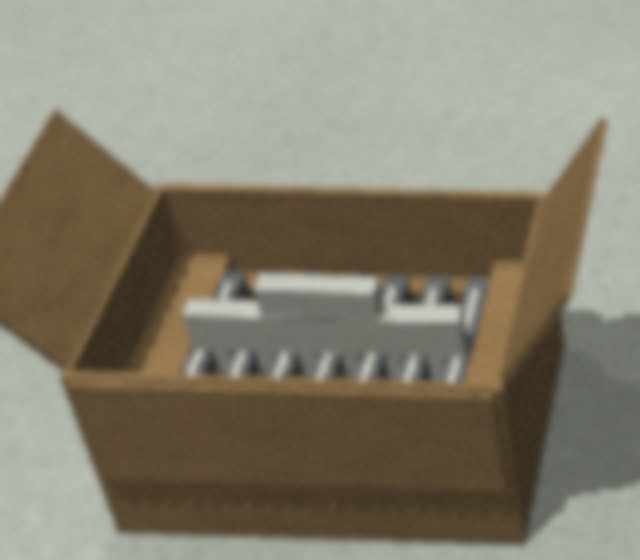

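View pics/t15.png

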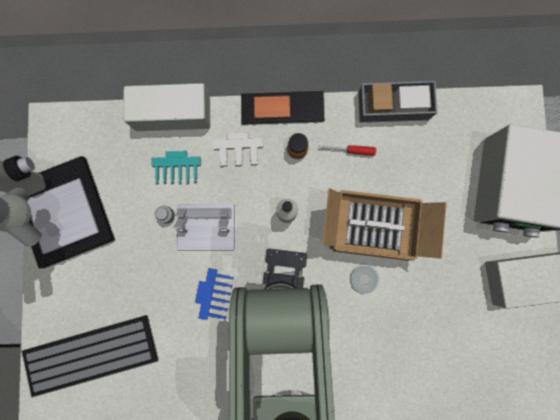

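Everything looks right, but the tab top reads 1 to 3 mm high against the nominal 109 mm. I compare it with the case tops in the same picture, using the same statistic.

```bash
python3 - <<'E'
from meas import *
yaw=np.radians(-8.5); C=np.array([.5525,-.2346]);ex=np.array([np.cos(yaw),np.sin(yaw)]); ey=np.array([-ex[1],ex[0]])
def ms(z): return np.round([np.median(z),np.percentile(z,10),np.percentile(z,90),len(z)],4)
for f in('s15','t15'):
    W,im=cloud(f); Q=np.stack([(W[...,:2]-C)@ex,(W[...,:2]-C)@ey,W[...,2]],-1).reshape(-1,3)
    x,y,z=Q.T
    core=np.abs(x)<.0035
    print(f,'tab',ms(z[core&(np.abs(y)<.027)&(z>.1)]),'spine+',ms(z[core&(y>.034)&(y<.067)&(z>.087)&(z<.1)]),'spine-',ms(z[core&(y<-.034)&(y>-.067)&(z>.087)&(z<.1)]))
    off=(y-.0008)/.022; nearc=np.abs(off-np.round(off))<.16
    for a,b in((-.05,-.012),(.012,.05)):
        print(' cases',ms(z[(x>a)&(x<b)&nearc&(np.abs(y)<.07)&(np.abs(z-.066)<.006)]))
    print(' blocks',ms(z[(np.abs(x)<.04)&(np.abs(np.abs(y)-.083)<.008)&(np.abs(z-.066)<.01)]))
# tab top in the grasp: from s11/w11 with TCP
for f,t in(('s11',.2414),):
    W,im=cloud(f); Q=np.stack([(W[...,:2]-C)@ex,(W[...,:2]-C)@ey,W[...,2]],-1).reshape(-1,3); x,y,z=Q.T
    print(f,'spine tops rel tcp',ms(z[(np.abs(x)<.0035)&(np.abs(y-.003)>.036)&(np.abs(y-.003)<.067)&(z>.235)&(z<.26)])-np.array([t,t,t,0]))
E
```

```text
s15 tab [ 0.1094  0.1081  0.1105 59.    ] spine+ [ 0.0913  0.0906  0.0925 35.    ] spine- [ 0.0913  0.0897  0.0927 34.    ]
 cases [6.72e-02 6.54e-02 6.87e-02 8.50e+01]
 cases [6.70e-02 6.51e-02 6.87e-02 1.09e+02]
 blocks [6.64e-02 6.50e-02 6.79e-02 2.64e+02]
t15 tab [ 0.1092  0.1072  0.1111 63.    ] spine+ [ 0.0912  0.0882  0.0939 36.    ] spine- [ 0.0916  0.089   0.0936 30.    ]
 cases [6.68e-02 6.42e-02 6.93e-02 2.79e+02]
 cases [6.69e-02 6.44e-02 6.98e-02 2.61e+02]
 blocks [6.61e-02 6.40e-02 6.87e-02 3.65e+02]
s11 spine tops rel tcp [2.6e-03 1.5e-03 3.6e-03 7.3e+01]
```

The medians agree with a seated comb: spine top 0.0913 (ideal 0.091), tab top 0.109, level on both sides. The robot is clear, so I hand in.

```bash
python3 -c "
from workcell import r
print(r.finish_job())"
```

```text
the job is handed in; nothing more can be done
None
```

I opened both end flaps, fitted the white six-toothed comb from the rack into the carton, and handed the job in at about 20 s. No verdict was reported.

**Flaps:** I swept each one open from inside with closed fingers, rising with its edge. The last scene and top pictures put both at about 2.1–2.2 rad, well past 1.6.

**Comb:** I drew it out along its lean, held it upright over the carton, and corrected it 2 mm along the row from the pictures. It went in with no rise in force until the spine met the cases at about 7 N; then I let go and backed away.

**Last checks on the fit:**
- **Height:** the spine top is at 91.2–91.6 mm on both sides (91 mm is ideal), and the tab top is at 109 mm, so the spine is down and level.
- **Position:** the comb is within about 1 mm of the middle along the row, and within about 2 mm across it.

**Bystanders:** in the last top view the bottle, objective, dish, three-toothed comb and jar measured the same as at the start, within 2 mm. The screwdriver looks unmoved, but I sampled a different point on it than at the start. The flat case was hidden under the arm in that last view, so it is not confirmed; the tool never went near table height there.

**Disagreements:**
- A first reading of the comb's height came out 1–3 mm high, because it used the highest noisy points. The medians settled it.
- The wrist camera sat about 2 mm off the other two along the row, so I used only relative positions from it.
- My first two move calls were refused because rows need all seven values. Nothing moved.

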